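Pull down the dust shutter of a parts cabinet with the hook pole

TASK

Take the hook pole from its rest, hook it into the ring of the raised dust shutter on the small parts cabinet (the hook has to come up to the ring from under the lamp bar) and pull the shutter fully down onto its sill. Then unhook the pole and lay it back in both saddles of its rest. Move the shutter with the pole only, not with the hand, and leave the loose parts bin and the carton beside it where they are.

Things in the scene. Friction and masses are not known exactly. Their poses are not given: they have to be found in the camera images.
- shutter (a joint): How far the clear shutter (264 x 150 x 5 mm, aluminium rails) is pulled down, m: 0 fully up, 0.125 fully down on its sill (hard stop). Starts at 0 to 0.006. It slides straight down in side channels, needs a pull of about 2 to 4 N (plus 2 N per 0.1 m/s) and stays wherever it is left.
- ring (a point): Centre of the round steel pull ring fixed rigidly to the middle of the shutter's lower rail. Bar 7 mm thick, hole 50 mm. It stands upright: the hole looks along this point's x axis, level, pointing into the cabinet (z up). Its plane is 50 mm in front of the panel; a 7 mm stem joins its top to the rail, the rest is free. Centre 330 mm above the worktop with the shutter up, 205 mm when down.
- lamp_bar (a point): Middle of the underside of the slim aluminium lamp bar in front of the cabinet: fixed, level along y, 316 mm long, 18 mm deep, 20 mm high, underside 296 mm above the worktop, centre line 104 mm in front of the ring's plane, on a level arm at each end. The pole must rise under it to reach the raised ring; once the shutter is coming down the pole may be laid flatter.
- cabinet: The fixed bench cabinet: dark steel frame 300 mm wide, 485 mm high, on a grey plinth 172 mm high whose top is the sill; clear bins inside. Origin on the worktop below the middle of the shutter panel; x points into the cabinet. The plinth's front face is 6 mm in front of the panel, dummy drawer pulls stand out 10 mm more.
- pole_grip (a point): Grip point of the loose hook pole, on its axis in the wooden handle (18 mm square, from 75 mm behind this point to 60 mm ahead). x runs along the pole toward the hook, z up as it lies in the rest, square to the handle's faces. Mass about 0.15 kg, balance point about 15 mm ahead of this point.
- hook_bend (a point): The bend of the pole's hook, 180 mm ahead of the grip point, at the end of a straight 9 mm steel rod on the handle's axis. From here a straight prong 9 mm thick and 26 mm long points 45 degrees below the pole's x axis, in its x-z plane (so it points down as the pole lies in its rest).
- hook_tip (a point): Centre of the prong's rounded end: 198 mm ahead of the grip point and 18 mm below the pole's axis. Axes as for the pole.
- rest_mid (a point): Where the grip point lies when the pole is in its rest, 60 mm above the worktop. x runs along the rest toward the hook end, z up. The rest: two flared open-topped saddles 12 mm thick, one for the handle 55 mm behind this point (gap 23 to 43 mm), one for the rod 120 mm ahead (gap 14 to 34 mm), tops 69 and 73 mm above the worktop. Between them the handle is free on both sides.
- rest: The fixed dark steel rest of the pole, origin on the worktop under rest_mid: a base plate 8 mm high and 70 mm wide, from 65 mm behind the origin to 135 mm ahead, carrying the two saddles.
- bin_mid (a point): Middle of the loose clear parts bin, 120 x 110 x 70 mm high, open on top. Leave alone.
- carton_mid (a point): Middle of a small cardboard carton, 100 x 75 x 70 mm high. Leave alone.
There are look-alikes about, which are no part of the job. Of the things shaped like the rest, the steel one is meant.

How it is judged:
By the outcome, as a careful person would: the job done as asked, in the order asked, and still so for the second after the job is handed in, with the robot touching nothing.
It also fails if it takes over 61 s, if anything falls off the work surface, if the arm or the gripper's body presses on something with over 40 N, if the wrist force passes 120 N, or if a joint passes its speed limit or range.

ROBOT

A 6-joint arm with a two-finger parallel gripper is mounted at the origin on the work surface. World frame = base frame: x ahead of the robot, y to its left, z up, the work surface at z = 0. Lengths are in mm, angles in rad, forces in N, time in s.
With the tool pointing down it reaches from about 350 to 775 mm from the base axis. Payload 7.3 kg.
Tool frame: the origin (TCP) lies midway between the tips of the shut fingers; the grasp point (between the pads) lies 19 mm behind it; x points along the fingers, z is the direction in which the jaws open and shut, and the axes are right-handed (so a half turn about x gives the same grasp; the last joint's range is limited). The gripper opens to 92 mm and grips with 3 to 60 N. Pads are 19 mm wide; open, the fingers measure 130 mm over their backs; the gripper's body (75 mm by 190 mm) begins 47 mm behind the grasp point.
Start: joints at [-1.347, 0.342, 1.524, -0, 1.275, -0.146], TCP at [189.773, -489.521, 226.741] pointing down, gripper open.
Joint ranges: [-2.53, 2.53], [-0.77, 2.02], [0.04, 2.7], [-1, 4.14], [0.28, 2.66], [-3.11, 3.11]. Speed limits (rad/s): [2.57, 2.57, 3.14, 3.14, 3.14, 3.14].

INTERFACE

Orientations are given as [roll, pitch, yaw] about the fixed x, y, z axes, in that order (R = Rz(yaw) Ry(pitch) Rx(roll)).
In Python, from plant import monitor, optics, close_job gives the robot as it stands.
- The arm moves only by the tool send_rows, never from a script. Its argument "commands" is a list that holds one entry, the list of rows, each a list of 5 numbers: the shift along the tool's x, y, z in m, then the turn about the tool's x in degrees, then the finger opening in m, from 0 to 0.0918. A call has 1 to 10 rows; each row shifts and turns the pose as measured when the row begins, along the tool's axes as they then stand; what a row does not reach is not made up. A row lasts 1/12 s, in which the tool goes at most 41.7 mm and 7.16 degrees, less where a joint would pass 70% of its speed; a pose out of reach is approached as far as the arm can. A call with a gripper value outside its range is refused whole. The fingers move at their own pace and stop on an object; the grip force is fixed at half the most. Time passes only in rows, so rows that do not move let the fingers close. It gives the time, the measured TCP pose, the force and the opening at its end, in the units of the state.
- monitor.get_obs(): the state, without advancing time (a new reading comes with each control period).
- optics.capture(name): name is "side" or "top" or "wrist"; returns a dict with "color" (384x512x3 uint8, blue, green, red), "camera_matrix" (3x3 intrinsics, pixels), "camera_from_world" (4x4, takes a point from world to camera coordinates); the wrist camera has in their place "T_tool_cam" (4x4, takes a point from camera to tool coordinates, whose origin is the TCP and whose axes are the tool frame's). Camera axes: x right, y down, z forward; pixel columns grow to the right and rows downward; lengths in mm; the calibration is good to about 2 mm. The wrist camera is an equidistant fisheye: a pixel r from the principal point sees the ray r / f radians off the axis. A picture is of the moment at which its call begins: read the wrist's pose just before it. There is no depth.
- close_job(): hands the job in, once; it reports no verdict.
The state is a dict: "time": time; "joint_positions": joint angles; "dq": joint speeds; "tau": joint torques, N m; "tool_pos": TCP position; "tcp_rot": TCP orientation; "contact_force": force on the tool from outside, world axes, zero at the start; "moment": the same for the moment, N m; "grip_width": finger opening in mm.
Only numpy, scipy, OpenCV 4.12 (cv2) and the standard library are available. Lean on these libraries where they do the work, as an engineer would, in place of code of your own. Each camera call takes 0.05 s, during which the arm holds its last target.

## Working session

There is one attempt and no reset: what is moved stays moved. The work goes in short steps, Python scripts to look and compute and a tool call to move; the robot and the scene stay as the last step left them, time stands still between calls to the robot, and variables do not carry over. Pictures are saved under pics/ and viewed, and the job is handed in when it is done.

Besides the shell and the picture viewer there is one more tool, called in YAML: its name, and indented under it one key for each argument. send_rows: Moves the arm, as the interface text tells. Its arguments: {"type":"object","properties":{"commands":{"type":"array","items":{"type":"array","items":{"type":"array","items":{"type":"number"}}}}},"required":["commands"]}

```bash
ls; mkdir -p pics; python3 - <<'E'
from plant import monitor, optics
import cv2,json
o=monitor.get_obs();print(o)
for n in ["side","top","wrist"]:
    d=optics.capture(n);cv2.imwrite(f"pics/{n}0.png",d["color"])
    print(n,{k:v.tolist() for k,v in d.items() if k!="color"})
E
```

```text
pics
{'time': 0.0, 'joint_positions': array([-1.34697247e+00,  3.42751632e-01,  1.52501941e+00, -8.98175569e-06,
        1.27539665e+00, -1.46011633e-01]), 'dq': array([ 2.03368603e-05,  2.01648423e-04, -8.84128060e-05,  3.93146980e-04,
       -1.75205997e-04,  1.79261473e-04]), 'tau': array([-1.18080094e-03, -4.31246817e+01, -2.44216669e+01,  7.16469996e-02,
        5.60376188e-02, -1.21713188e-04]), 'tool_pos': array([ 189.68844219, -489.09578107,  226.02912481]), 'tcp_rot': array([3.00103391, 1.56922127, 1.80007569]), 'contact_force': array([0.55793628, 0.53919543, 0.00916822]), 'moment': array([0.03869982, 0.00029085, 0.02705663]), 'grip_width': 91.50866259132924}
side {'camera_matrix': [[400.75767922583066, 0.0, 253.03229768789203], [0.0, 400.75767922583066, 190.44573839518972], [0.0, 0.0, 1.0]], 'camera_from_world': [[-0.9265630936216851, -0.3760435667492575, -0.008489372456707276, 461.8138588395565], [-0.26296925208893884, 0.6637577156638923, -0.7001948781249656, 197.34704012198316], [0.26893866585895776, -0.6465422884878823, -0.7139012979417082, 1222.2769396452945], [0.0, 0.0
[... 183 characters left out ...]
982727, -0.9999761972656485, 0.006703372779398446, 64.79531313963034], [-0.9803784642605949, -0.002923183525251714, -0.1971028204062923, 481.62647113318974], [0.19711772400909058, -0.006249792013394613, -0.980359904821319, 1424.8936285685381], [0.0, 0.0, 0.0, 1.0]]}
wrist {'camera_matrix': [[297.3186396354542, 0.0, 257.74347385652084], [0.0, 297.3186396354542, 191.2127598785753], [0.0, 0.0, 1.0]], 'T_tool_cam': [[0.00015570434456047688, -0.30650690635102196, 0.951868421639925, -157.23440448042646], [-8.53420455425245e-05, -0.9518684337849471, -0.30650689630174, 81.31477941571269], [0.9999999842364454, -3.3509942798277e-05, -0.00017436797695122283, 0.40429025513899486], [0.0, 0.0, 0.0, 1.0]]}
```

View pics/side0.png

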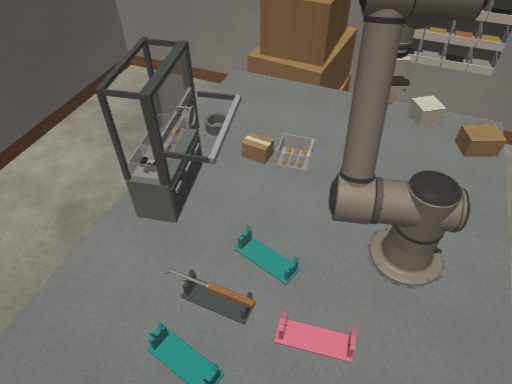

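View pics/top0.png

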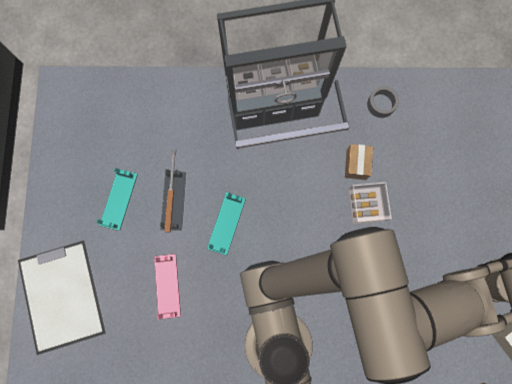

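View pics/wrist0.png

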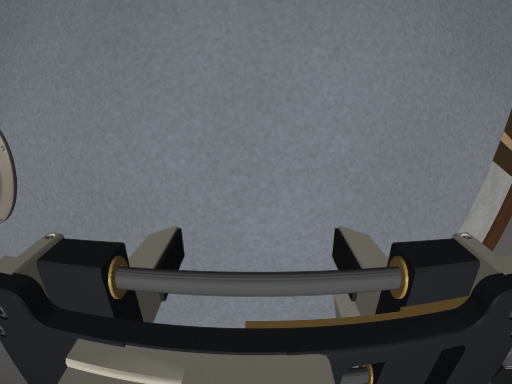

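Top view: the candidates shaped like the rest are teal (118,200), dark steel carrying the pole (173,200), teal (227,223) and pink (167,286). The dark steel one fits. Next I'll confirm it in enlarged crops.

```bash
cat > h.py <<'E'
import numpy as np,cv2
from plant import monitor,optics
from scipy.spatial.transform import Rotation as Rn
def cap(n,tag=None):
    d=optics.capture(n)
    if tag: cv2.imwrite(f"pics/{tag}.png",d["color"])
    return d
def PM(d): return d["camera_matrix"]@d["camera_from_world"][:3]
def proj(d,X):
    X=np.atleast_2d(X);p=np.c_[X,np.ones(len(X))]@PM(d).T;return p[:,:2]/p[:,2:]
def onz(d,uv,z):
    P=PM(d);H=np.c_[P[:,0],P[:,1],P[:,2]*z+P[:,3]]
    r=np.linalg.solve(H,[uv[0],uv[1],1]);return np.r_[r[:2]/r[2],z]
def tri(d1,u1,d2,u2):
    X=cv2.triangulatePoints(PM(d1),PM(d2),np.array(u1,float).reshape(2,1),np.array(u2,float).reshape(2,1))[:,0];return X[:3]/X[3]
def crop(img,x0,y0,w,h,s,name): cv2.imwrite(f"pics/{name}.png",cv2.resize(img[y0:y0+h,x0:x0+w],None,fx=s,fy=s,interpolation=cv2.INTER_CUBIC))
E
python3 - <<'E'
from h import *
t=cv2.imread("pics/top0.png");s=cv2.imread("pics/side0.png")
crop(t,130,140,80,100,6,"tr");crop(s,150,255,120,80,6,"sr")
crop(t,210,40,150,110,5,"tc");crop(s,100,70,150,160,4,"sc")
E
```

```text
(no output)
```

View pics/tr.png

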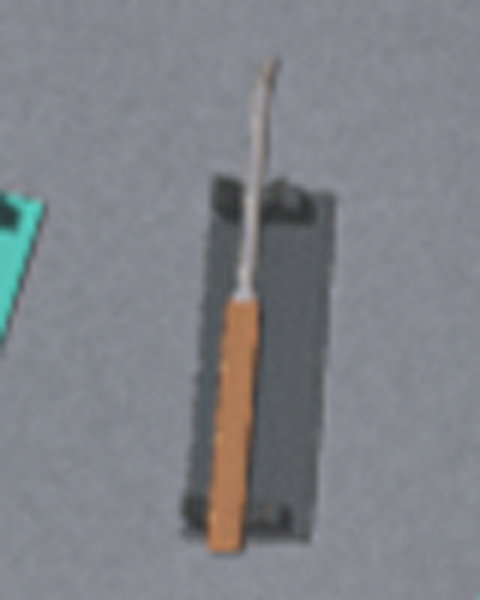

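View pics/sr.png

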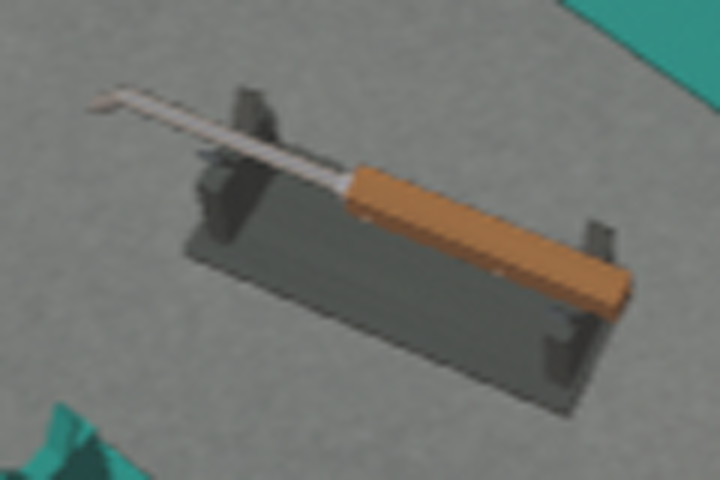

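View pics/tc.png

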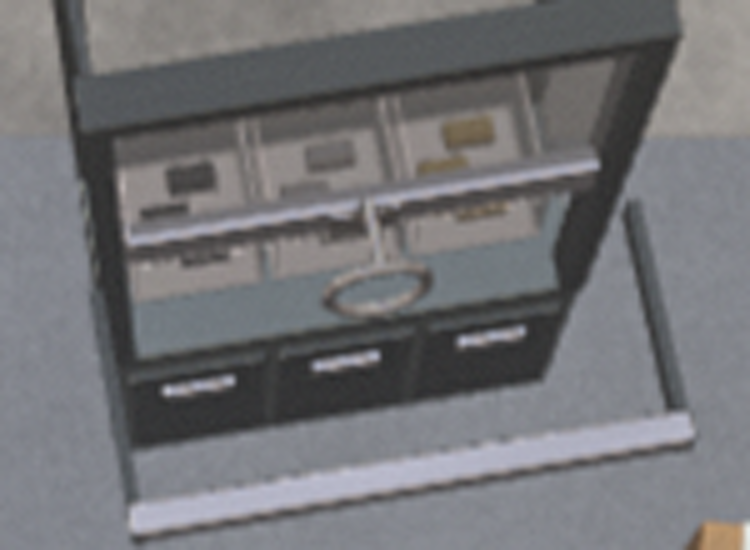

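View pics/sc.png

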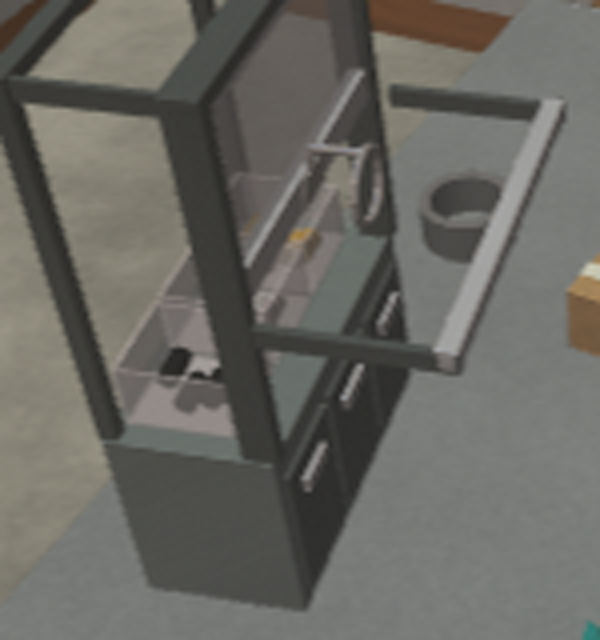

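```bash
cat >> h.py <<'E'
def loadcal():
    import pickle;return pickle.load(open('cal.pkl','rb'))
E
python3 - <<'E'
from h import *
import pickle
t=cap("top");s=cap("side");pickle.dump((t,s),open('cal.pkl','wb'))
for d in(t,s):
    M=d["camera_from_world"];print("cam",-M[:3,:3].T@M[:3,3])
T=lambda x,y:((x+.5)/6+130-.5,(y+.5)/6+140-.5)
S=lambda x,y:((x+.5)/6+150-.5,(y+.5)/6+255-.5)
TC=lambda x,y:((x+.5)/5+210-.5,(y+.5)/5+40-.5)
SC=lambda x,y:((x+.5)/4+100-.5,(y+.5)/4+70-.5)
P={}
for n,a,b in [("hback",(226,549),(620,294)),("hfront",(243,298),(352,190)),("bend",(264,80),(120,95)),("tip",(272,62),(93,104))]:
    print(n,tri(t,T(*a),s,S(*b)), onz(t,T(*a),60))
print("ring",tri(t,TC(379,292),s,SC(370,183)),onz(t,TC(379,292),330))
# base plate corners z=8: 
for a in [(213,178),(335,193),(310,541),(182,535)]: print("basetop",onz(t,T(*a),8))
for a in [(186,250),(570,415)]: print("baseside",onz(s,S(*a),8))
for a in [(131,510),(688,412),(692,440),(135,535)]: print("bar",onz(t,TC(*a),316))
for a in [(565,103),(543,100),(436,345),(461,358)]: print("barS",onz(s,SC(*a),316))
print("bin",onz(t,(370,202),35),"carton",onz(t,(361,160),70))
E
```

```text
cam [ 191.19856072   75.10694222 1491.40417079]
cam [ 151.07835181  832.92523983 1014.68699022]
hback [352.74936697 352.91651695  61.8885949 ] [351.28689186 352.97081     60.        ]
hfront [487.32163216 349.34309825  59.7816628 ] [487.58916733 349.37428112  60.        ]
bend [611.0320259  343.21289433  57.42815155] [610.20279682 342.71056736  60.        ]
tip [627.89858597 342.87388053  39.03029099] [620.52144643 338.69986705  60.        ]
ring [691.07961703  -9.10903354 328.56648893] [689.28091322  -9.31416374 330.        ]
basetop [567.70601095 379.07110621   8.        ]
basetop [559.19001959 309.76288054   8.        ]
basetop [361.63498061 316.98930967   8.        ]
basetop [364.78416788 387.61600957   8.        ]
baseside [562.87039273 380.39783061   8.        ]
baseside [364.83208561 388.5880678    8.        ]
bar [567.94195433 126.47334287 316.        ]
bar [ 625.53780581 -180.16670362  316.        ]
bar [ 609.31569097 -181.75679361  316.        ]
bar [553.74041604 124.13826593 316.        ]
barS [ 609.72977475 -178.46834402  316.        ]
barS [ 627.82664417 -176.0974955   316.        ]
barS [573.24414319 123.98945262 316.        ]
barS [551.91989282 129.73522745 316.        ]
bin [ 451.82006385 -305.96945668   35.        ] carton [ 585.37110345 -273.9453896    70.        ]
```

```bash
cat >> h.py <<'E'
def st():
    o=monitor.get_obs();R=Rn.from_euler('xyz',o['tcp_rot']).as_matrix();return o,R
CX=np.array([.983,.182,0]);CX/=np.linalg.norm(CX);CY=np.array([-CX[1],CX[0],0]);RING=np.array([691,-8.7,330.])
def rep(goal=None,zdir=None,off=0):
    """goal: TCP world goal; zdir: wanted world direction of tool z"""
    o,R=st();p=o['tool_pos'];print('t %.2f tcp'%o['time'],p.round(1),'grip %.1f'%o['grip_width'],'F',o['contact_force'].round(1),'q',o['joint_positions'].round(2))
    print('R cols\n',R.round(3))
    if goal is not None:
        e=R.T@(np.array(goal)-p);print('shift tool',e.round(1))
    if zdir is not None:
        z=R.T@np.array(zdir);a=np.degrees(np.arctan2(-z[1],z[2]));print('turn deg',round(a,2))
    q=R.T@(p-RING) if 0 else None
    c=p-RING;print('cab rel ring',round(c@CX,1),round(c@CY,1),round(c[2],1))
E
python3 -c "
from h import *
rep([400,-350,226],[0,1,0]);rep([400,0,226]);rep(None,[0,-1,0])"
```

```text
t 0.25 tcp [ 189.7 -489.3  226.4] grip 91.8 F [-0.5  0.7 -0.2] q [-1.35  0.34  1.52  0.    1.28 -0.15]
R cols
 [[-0.     0.932  0.361]
 [ 0.001  0.361 -0.932]
 [-1.     0.    -0.001]]
shift tool [  0.5 246.4 -53.9]
turn deg -158.81
cab rel ring -580.4 -381.4 -103.6
t 0.25 tcp [ 189.7 -489.3  226.4] grip 91.8 F [-0.5  0.7 -0.2] q [-1.35  0.34  1.52  0.    1.28 -0.15]
R cols
 [[-0.     0.932  0.361]
 [ 0.001  0.361 -0.932]
 [-1.     0.    -0.001]]
shift tool [   0.7  372.9 -380.3]
cab rel ring -580.4 -381.4 -103.6
t 0.25 tcp [ 189.7 -489.3  226.4] grip 91.8 F [-0.5  0.7 -0.2] q [-1.35  0.34  1.52  0.    1.28 -0.15]
R cols
 [[-0.     0.932  0.361]
 [ 0.001  0.361 -0.932]
 [-1.     0.    -0.001]]
turn deg 21.19
cab rel ring -580.4 -381.4 -103.6
```

send_rows:
  commands:
    - [[0,0.041,-0.009,0,0.0918],[0,0.041,-0.009,0,0.0918],[0,0.041,-0.009,0,0.0918],[0,0.041,-0.009,0,0.0918],[0,0.041,-0.009,0,0.0918],[0,0.041,-0.009,0,0.0918],[0,0,0,-7,0.0918],[0,0,0,-7,0.0918],[0,0,0,-7,0.0918],[0,0,0,-7,0.0918]]

```text
time: 1.08
tool_pos: [404.9, -346.3, 224.3]
tcp_rot: [2.797, 1.569, 2.083]
contact_force: [-0.1, -0.3, 0.2]
grip_width: 91.6
```

```bash
python3 -c "
from h import *
rep([400,0,226],[0.037,1,0])"
```

```text
t 1.08 tcp [ 404.9 -346.3  224.3] grip 91.6 F [-0.1 -0.3  0.2] q [-0.85  0.36  1.51  0.    1.28 -0.14]
R cols
 [[-0.001  0.655  0.756]
 [ 0.002  0.756 -0.655]
 [-1.     0.001 -0.002]]
shift tool [  -1.2  258.5 -230.5]
turn deg -128.79
cab rel ring -342.8 -279.9 -105.7
```

send_rows:
  commands:
    - [[0,0.0258,-0.023,0,0.0918],[0,0.0258,-0.023,0,0.0918],[0,0.0258,-0.023,0,0.0918],[0,0.0258,-0.023,0,0.0918],[0,0.0258,-0.023,0,0.0918],[0,0.0258,-0.023,0,0.0918],[0,0.0258,-0.023,0,0.0918],[0,0.0258,-0.023,0,0.0918],[0,0.0258,-0.023,0,0.0918],[0,0.0258,-0.023,0,0.0918]]

```text
time: 1.92
tool_pos: [396.3, 7.7, 222.6]
tcp_rot: [2.976, 1.57, 2.261]
contact_force: [1.4, 0.1, 0.2]
grip_width: 91.9
```

send_rows:
  commands:
    - [[0,0.0258,-0.023,0,0.0918],[0,0.0258,-0.023,0,0.0918],[0,0.0258,-0.023,0,0.0918],[0,0.0258,-0.023,0,0.0918],[0,0.0258,-0.023,0,0.0918],[0,0.0258,-0.023,0,0.0918],[0,0.0258,-0.023,0,0.0918],[0,0.0258,-0.023,0,0.0918],[0,0.0258,-0.023,0,0.0918],[0,0.0258,-0.023,0,0.0918]]

```text
time: 2.75
tool_pos: [386.8, 371.4, 223.7]
tcp_rot: [0.835, 1.568, 0.122]
contact_force: [0.9, 0.3, -0.1]
grip_width: 91.9
```

send_rows:
  commands:
    - [[0,0,0,-7,0.0918],[0,0,0,-7,0.0918],[0,0,0,-7,0.0918],[0,0,0,-7,0.0918],[0,0,0,-7,0.0918],[0,0,0,-7,0.0918],[0,0,0,-7,0.0918],[0,0,0,-7,0.0918],[0,0,0,-7,0.0918],[0,0,0,-7,0.0918]]

```text
time: 3.58
tool_pos: [383.6, 380.1, 220.4]
tcp_rot: [2.436, 1.57, 2.974]
contact_force: [-1.1, 0.2, 0.2]
grip_width: 91.7
```

send_rows:
  commands:
    - [[0,0,0,-7,0.0918],[0,0,0,-7,0.0918],[0,0,0,-7,0.0918],[0,0,0,-7,0.0918],[0,0,0,-7,0.0918],[0,0,0,-7,0.0918],[0,0,0,-7,0.0918],[0,0,0,-7,0.0918]]

```text
time: 4.25
tool_pos: [382.9, 379.7, 219.1]
tcp_rot: [2.056, 1.567, -2.69]
contact_force: [-0.1, -1.0, -0.1]
grip_width: 91.7
```

```bash
python3 -c "
from h import *
rep([398,351.5,130],[0.037,1,0])
t=cap('top','top1');s=cap('side','side1')
crop(t['color'],130,140,80,100,6,'tr1')"
```

```text
t 4.25 tcp [382.9 379.7 219.1] grip 91.7 F [-0.1 -1.  -0.1] q [ 0.64  0.38  1.49  0.    1.27 -0.9 ]
R cols
 [[-0.003 -0.999  0.033]
 [-0.002  0.033  0.999]
 [-1.     0.003 -0.002]]
shift tool [ 89.1 -16.3 -27.5]
turn deg 0.21
cab rel ring -232.2 438.0 -110.9
```

View pics/top1.png

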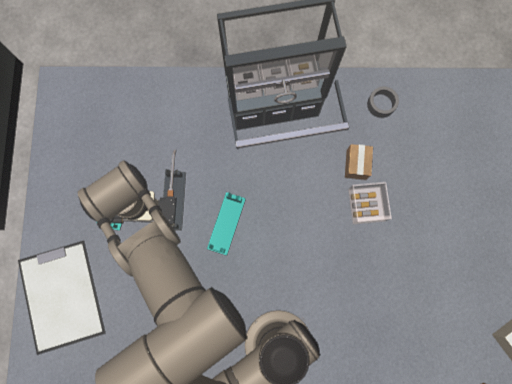

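send_rows:
  commands:
    - [[0.015,-0.003,-0.007,0,0.0918],[0.015,-0.003,-0.007,0,0.0918],[0.015,-0.003,-0.007,0,0.0918],[0.015,-0.003,-0.007,0,0.0918],[0.015,-0.003,0,0,0.0918],[0.014,-0.001,0,0,0.0918]]

```text
time: 4.85
tool_pos: [399.7, 351.6, 130.3]
tcp_rot: [-0.744, 1.565, 0.761]
contact_force: [-1.3, 0.1, -0.6]
grip_width: 91.7
```

```bash
python3 -c "
from h import *
rep([398,351.5,41],[0.037,1,0])
t=cap('wrist','w1');s=cap('side','side1')
crop(s['color'],120,205,170,120,4,'sr1')"
```

```text
t 4.85 tcp [399.7 351.6 130.3] grip 91.7 F [-1.3  0.1 -0.6] q [ 0.58  0.45  1.65  0.    1.04 -0.93]
R cols
 [[ 0.004 -0.998  0.066]
 [ 0.004  0.066  0.998]
 [-1.    -0.004  0.004]]
shift tool [89.3  2.  -0.5]
turn deg -1.64
cab rel ring -220.9 407.3 -199.7
```

View pics/w1.png

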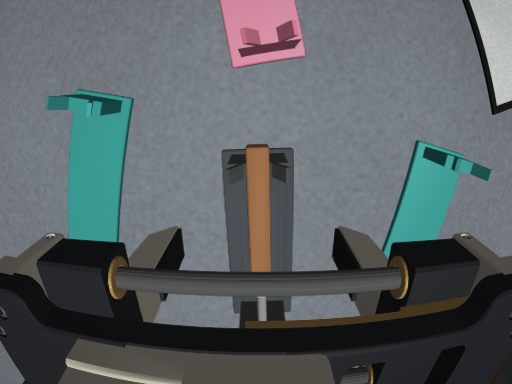

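View pics/sr1.png

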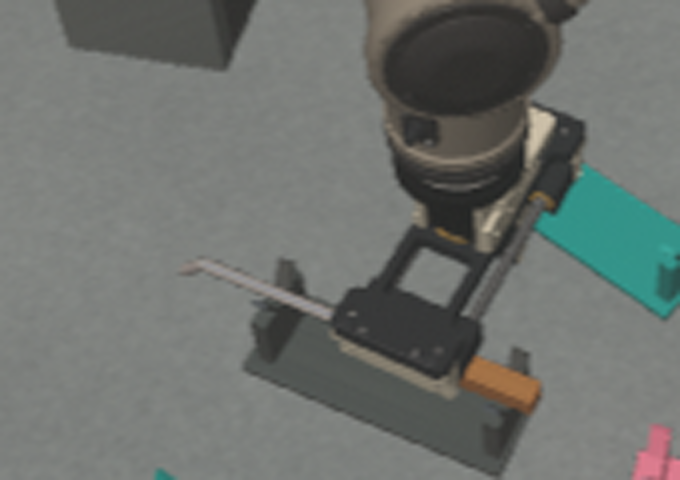

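send_rows:
  commands:
    - [[0.012,0.002,0,-1.6,0.0918],[0.012,0,0,0,0.0918],[0.012,0,0,0,0.0918],[0.012,0,0,0,0.0918],[0.012,0,0,0,0.0918],[0.012,0,0,0,0.0918],[0.01,0,0,0,0.0918],[0.005,0,0,0,0.0918],[0,0,0,0,0.0918]]

```text
time: 5.7
tool_pos: [399.9, 355.3, 45.9]
tcp_rot: [-0.807, 1.559, 0.707]
contact_force: [-1.0, -0.2, 0.3]
grip_width: 91.8
```

```bash
python3 -c "
from h import *
rep([398,351.5,41],[0.037,1,0])
t=cap('wrist','w2')"
```

```text
t 5.70 tcp [399.9 355.3  45.9] grip 91.8 F [-1.  -0.2  0.3] q [ 0.58  0.57  1.73  0.    0.84 -0.93]
R cols
 [[ 0.009 -0.998  0.057]
 [ 0.008  0.057  0.998]
 [-1.    -0.008  0.008]]
shift tool [ 4.9  1.7 -3.9]
turn deg -1.14
cab rel ring -220.0 410.9 -284.1
```

View pics/w2.png

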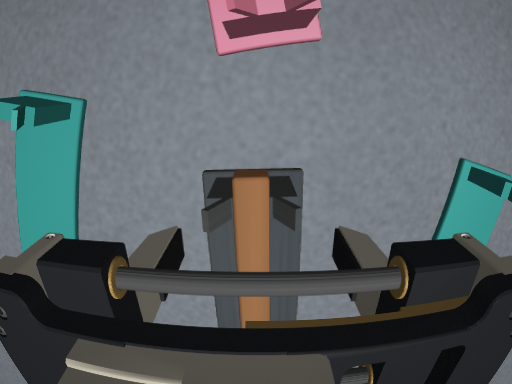

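send_rows:
  commands:
    - [[0.003,0.002,-0.004,-1.1,0.0918],[0.003,0,0,0,0.0918],[0,0,0,0,0.05],[0,0,0,0,0.03],[0,0,0,0,0.01],[0,0,0,0,0.0],[0,0,0,0,0.0],[0,0,0,0,0.0],[0,0,0,0,0.0],[0,0,0,0,0.0]]

```text
time: 6.58
tool_pos: [399.4, 352.3, 43.0]
tcp_rot: [-0.868, 1.553, 0.666]
contact_force: [-0.8, -0.3, 0.3]
grip_width: 43.0
```

```bash
python3 -c "
from h import *
rep([398,351.5,41],[0.037,1,0])
t=cap('wrist','w3');s=cap('side');crop(s['color'],120,205,170,120,4,'sr2')"
```

```text
t 6.58 tcp [399.4 352.3  43. ] grip 43.0 F [-0.8 -0.3  0.3] q [ 0.58  0.57  1.74  0.    0.82 -0.96]
R cols
 [[ 0.014 -0.999  0.037]
 [ 0.011  0.037  0.999]
 [-1.    -0.014  0.011]]
shift tool [ 1.9  1.4 -0.8]
turn deg 0.0
cab rel ring -221.0 408.0 -287.0
```

View pics/w3.png

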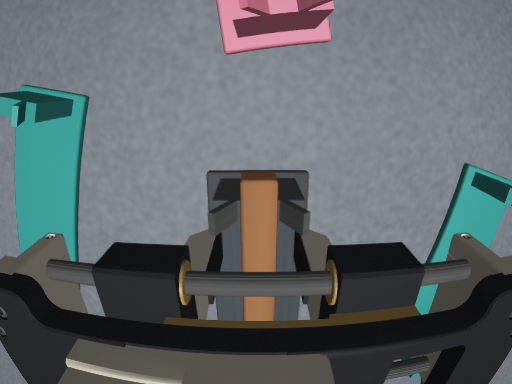

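View pics/sr2.png

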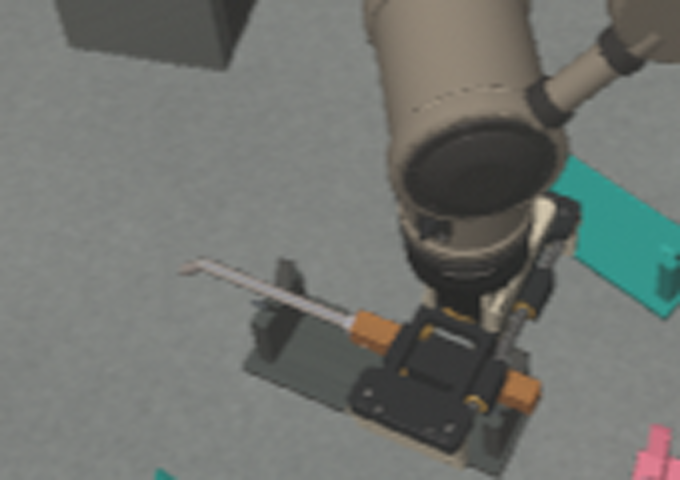

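send_rows:
  commands:
    - [[0.001,0,0,0,0.0],[0,0,0,0,0.0],[0,0,0,0,0.0],[0,0,0,0,0.0],[0,0,0,0,0.0],[0,0,0,0,0.0]]

```text
time: 7.18
tool_pos: [399.4, 352.3, 41.8]
tcp_rot: [-0.869, 1.553, 0.665]
contact_force: [0.3, 0.3, -0.8]
grip_width: 17.7
```

```bash
python3 -c "
from h import *
rep([398,351.5,41],[0.037,1,0])"
```

```text
t 7.18 tcp [399.4 352.3  41.8] grip 17.7 F [ 0.3  0.3 -0.8] q [ 0.58  0.57  1.74  0.    0.81 -0.96]
R cols
 [[ 0.014 -0.999  0.037]
 [ 0.011  0.037  0.999]
 [-1.    -0.014  0.011]]
shift tool [ 0.8  1.4 -0.9]
turn deg 0.02
cab rel ring -221.0 408.1 -288.2
```

send_rows:
  commands:
    - [[-0.01,0,0,0,0.0],[-0.02,0,0,0,0.0],[-0.02,0,0,0,0.0],[-0.025,0,0,0,0.0],[-0.025,0,0,0,0.0],[-0.025,0,0,0,0.0],[-0.025,0,0,0,0.0],[-0.02,0,0,0,0.0]]

```text
time: 7.85
tool_pos: [392.9, 347.7, 216.9]
tcp_rot: [-0.14, 1.568, 1.393]
contact_force: [0.9, 0.3, -1.4]
grip_width: 17.7
```

```bash
python3 -c "
from h import *
g=RING-CX*275; g[2]=196
rep(g,CY);s=cap('side','s3')
crop(s['color'],100,150,200,150,4,'s3c')"
```

```text
t 7.85 tcp [392.9 347.7 216.9] grip 17.7 F [ 0.9  0.3 -1.4] q [ 0.58  0.35  1.54  0.    1.25 -0.96]
R cols
 [[ 0.    -0.999  0.037]
 [ 0.003  0.037  0.999]
 [-1.    -0.     0.003]]
shift tool [  19.9  -42.8 -405.2]
turn deg -12.63
cab rel ring -228.2 404.7 -113.1
```

View pics/s3c.png

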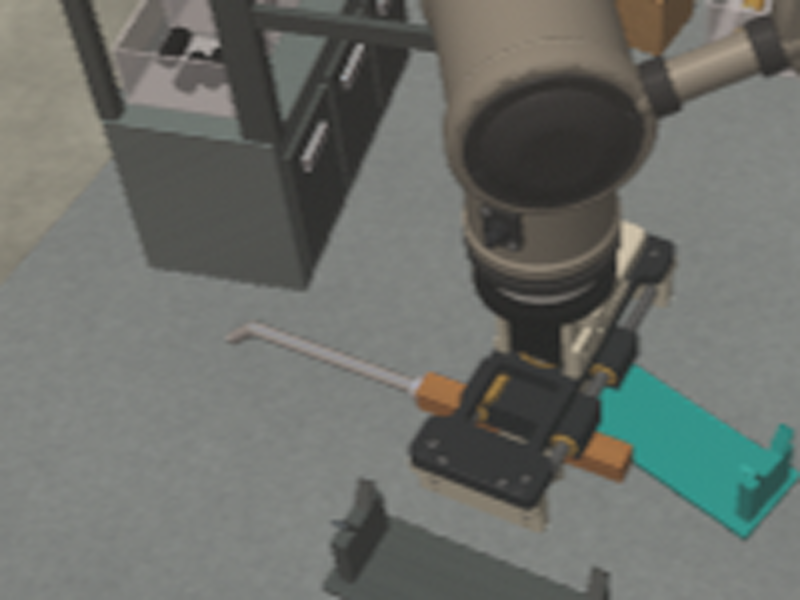

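send_rows:
  commands:
    - [[-0.02,0,0,-6.3,0.0],[-0.02,0,0,-6.3,0.0],[-0.02,0,0,0,0.0],[-0.02,0,0,0,0.0],[-0.02,0,0,0,0.0],[-0.012,0,0,0,0.0]]

```text
time: 8.4
tool_pos: [390.7, 346.1, 338.9]
tcp_rot: [-0.772, 1.566, 0.993]
contact_force: [-0.0, 0.5, -1.9]
grip_width: 18.1
```

```bash
python3 -c "
from h import *
g=RING-CX*264+CY*60; g[2]=326
rep(g,CY)"
```

```text
t 8.40 tcp [390.7 346.1 338.9] grip 18.1 F [-0.   0.5 -1.9] q [ 0.58  0.27  1.32  0.    1.55 -1.19]
R cols
 [[ 0.003 -0.981 -0.193]
 [ 0.004 -0.193  0.981]
 [-1.    -0.004  0.004]]
shift tool [  11.5   37.  -343.2]
turn deg 0.62
cab rel ring -230.7 403.6 8.9
```

send_rows:
  commands:
    - [[0,0.03,-0.01,0,0.0],[0,0.01,-0.037,0.6,0.0],[0,0,-0.038,0,0.0],[0,0,-0.038,0,0.0],[0,0,-0.038,0,0.0],[0,0,-0.038,0,0.0],[0,0,-0.038,0,0.0],[0,0,-0.038,0,0.0],[0,0,-0.036,0,0.0],[0,0,-0.02,0,0.0]]

```text
time: 9.23
tool_pos: [408.1, 4.7, 340.0]
tcp_rot: [-0.868, 1.56, 0.898]
contact_force: [0.5, -0.0, -1.8]
grip_width: 17.9
```

```bash
python3 -c "
from h import *
g=RING-CX*254+CY*60; g[2]=310
rep(g,CY)
s=cap('side','s4');t=cap('top','t4')"
```

```text
t 9.23 tcp [408.1   4.7 340. ] grip 17.9 F [ 0.5 -0.  -1.8] q [-0.18  0.05  1.59  0.01  1.5  -1.95]
R cols
 [[ 0.007 -0.981 -0.194]
 [ 0.008 -0.194  0.981]
 [-1.    -0.008  0.007]]
shift tool [ 30.2 -21.4  -5.1]
turn deg 0.69
cab rel ring -275.7 64.6 10.0
```

View pics/s4.png

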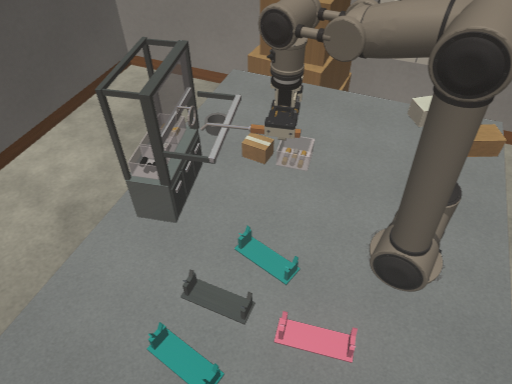

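View pics/t4.png

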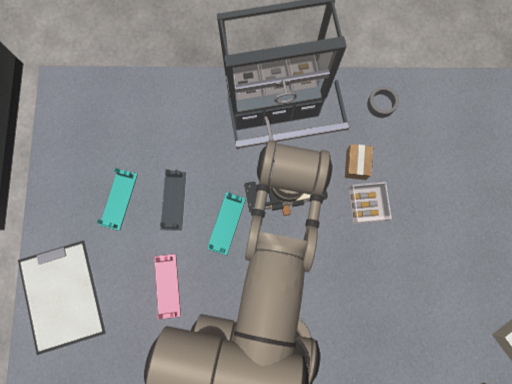

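send_rows:
  commands:
    - [[0.015,-0.01,0,0.6,0.0],[0.012,-0.01,0,0,0.0],[0.01,0,0,0,0.0],[0.01,0,0,0,0.0],[0.01,0,0,0,0.0],[0.01,0,0,0,0.0]]

```text
time: 9.83
tool_pos: [429.4, 10.7, 274.2]
tcp_rot: [-1.191, 1.554, 0.557]
contact_force: [0.7, -1.0, 1.1]
grip_width: 17.6
```

send_rows:
  commands:
    - [[0.01,0,0,0,0.0],[0.01,-0.001,0,0,0.0]]

```text
time: 10.0
tool_pos: [431.6, 12.3, 254.9]
tcp_rot: [-1.325, 1.549, 0.424]
contact_force: [0.6, -0.4, 2.1]
grip_width: 18.0
```

```bash
python3 -c "
from h import *
rep(None,CY)
o,R=st();print(o['moment'])
s=cap('side','s5');crop(s['color'],120,60,200,130,4,'s5c')"
```

```text
t 10.00 tcp [431.6  12.3 254.9] grip 18.0 F [ 0.6 -0.4  2.1] q [-0.16  0.13  1.72  0.01  1.27 -1.91]
R cols
 [[ 0.02  -0.984 -0.177]
 [ 0.009 -0.177  0.984]
 [-1.    -0.021  0.005]]
turn deg -0.27
cab rel ring -251.3 67.9 -75.1
[ 0.07792221 -0.58941564 -0.1499845 ]
```

View pics/s5c.png

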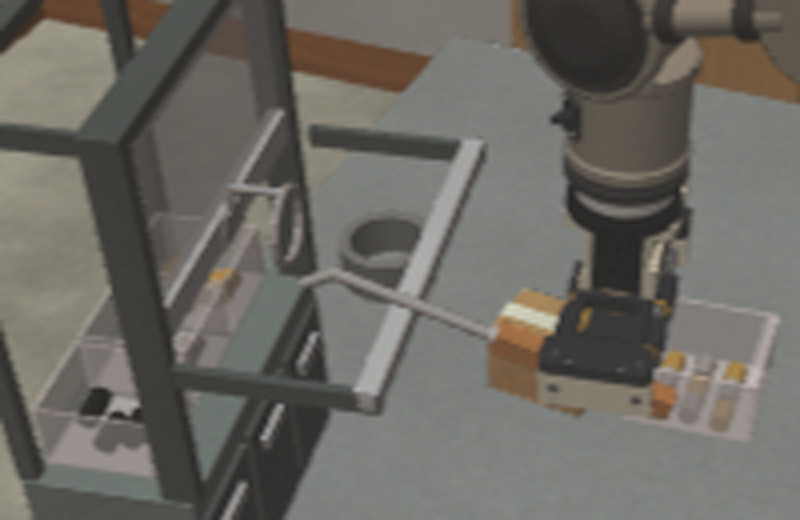

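send_rows:
  commands:
    - [[0.01,-0.001,0,0,0.0],[0.01,-0.001,0,0,0.0],[0.01,-0.002,0,0,0.0],[0.01,-0.002,0,0,0.0],[0.01,-0.002,0,0,0.0],[0.008,-0.001,0,0,0.0]]

```text
time: 10.55
tool_pos: [444.3, 18.3, 199.6]
tcp_rot: [-1.455, 1.538, 0.297]
contact_force: [-0.2, -0.1, 1.8]
grip_width: 17.6
```

```bash
python3 -c "
from h import *
rep(None,CY)
o,R=st();print(o['moment'])
s=cap('side','s6');crop(s['color'],120,60,200,130,4,'s6c')"
```

```text
t 10.55 tcp [444.3  18.3 199.6] grip 17.6 F [-0.2 -0.1  1.8] q [-0.14  0.2   1.8   0.02  1.11 -1.9 ]
R cols
 [[ 0.031 -0.983 -0.18 ]
 [ 0.01  -0.18   0.984]
 [-0.999 -0.032  0.004]]
turn deg -0.12
cab rel ring -237.7 71.5 -130.4
[ 0.17012102 -0.45897961 -0.03342084]
```

View pics/s6c.png

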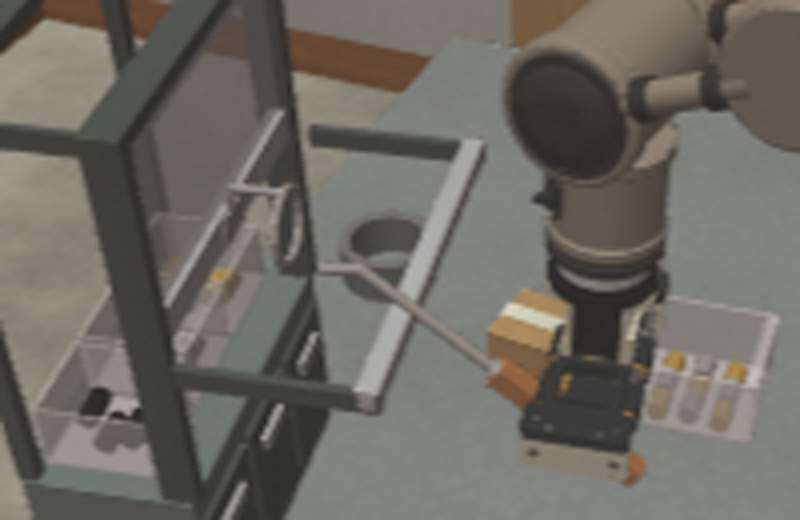

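send_rows:
  commands:
    - [[-0.015,0,0,0,0.0],[-0.015,0,0,0,0.0],[0,0.02,0,0,0.0],[0,0.02,0,0,0.0],[0,0.02,0,0,0.0],[0,0.003,0,0,0.0]]

```text
time: 11.1
tool_pos: [375.2, 9.1, 226.8]
tcp_rot: [-1.159, 1.549, 0.597]
contact_force: [0.3, 0.9, -2.4]
grip_width: 17.6
```

```bash
python3 -c "
from h import *
rep(None,CY)
s=cap('side','s7');crop(s['color'],120,60,200,130,4,'s7c')"
```

```text
t 11.10 tcp [375.2   9.1 226.8] grip 17.6 F [ 0.3  0.9 -2.4] q [-0.19  0.05  1.9   0.02  1.18 -1.96]
R cols
 [[ 0.018 -0.983 -0.184]
 [ 0.012 -0.184  0.983]
 [-1.    -0.02   0.009]]
turn deg 0.12
cab rel ring -307.2 75.0 -103.2
```

View pics/s7c.png

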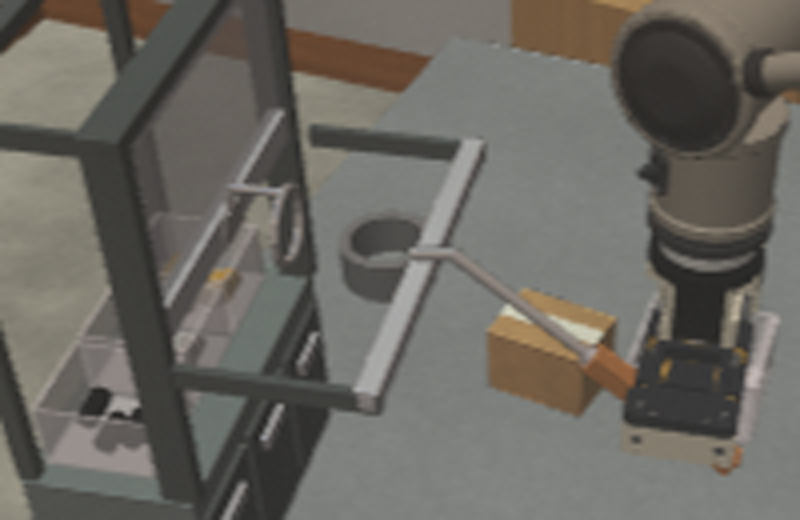

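send_rows:
  commands:
    - [[0,0,0,7,0.0],[0,0,0,7,0.0],[0,0,0,7,0.0],[0,0,0,7,0.0],[0.02,0,0,0,0.0],[0.02,0,0,0,0.0],[0.02,0,0,0,0.0],[0.02,0,0,0,0.0],[0.016,0,0,0,0.0]]

```text
time: 11.9
tool_pos: [388.5, 11.4, 133.5]
tcp_rot: [-0.94, 1.535, 0.308]
contact_force: [0.1, 0.2, -1.3]
grip_width: 17.9
```

```bash
python3 -c "
from h import *
rep(None,CY)
s=cap('side','s8');crop(s['color'],120,60,200,130,4,'s8c')"
```

```text
t 11.90 tcp [388.5  11.4 133.5] grip 17.9 F [ 0.1  0.2 -1.3] q [-0.18  0.19  2.03  0.02  0.88 -1.44]
R cols
 [[ 0.034 -0.948  0.317]
 [ 0.011  0.317  0.948]
 [-0.999 -0.029  0.021]]
turn deg -28.98
cab rel ring -293.8 74.9 -196.5
```

View pics/s8c.png

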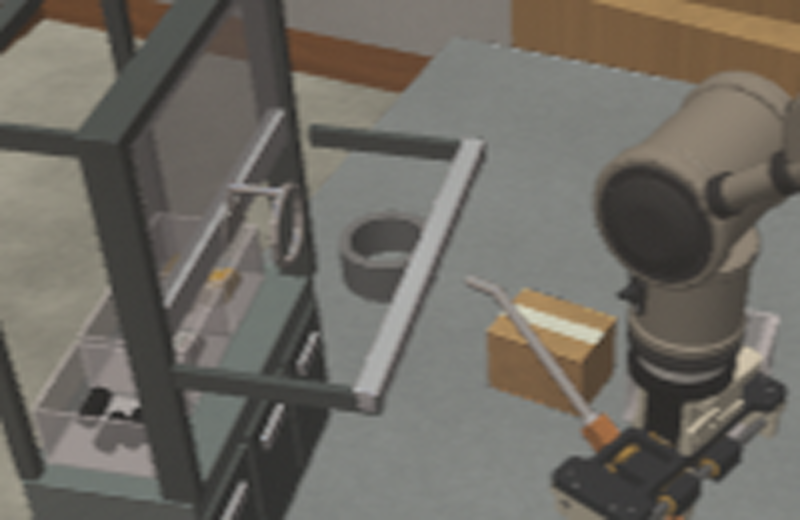

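send_rows:
  commands:
    - [[0,0,0,-7.1,0.0],[0,0,0,-7.1,0.0],[0,0,0,-7.1,0.0],[0,0,0,-7.1,0.0],[0,0,-0.02,0,0.0],[0,0,-0.02,0,0.0],[0,0,-0.02,0,0.0],[0,0,-0.01,0,0.0]]

```text
time: 12.62
tool_pos: [405.4, -56.4, 132.5]
tcp_rot: [-1.296, 1.54, 0.469]
contact_force: [0.4, 0.3, -1.4]
grip_width: 17.7
```

```bash
python3 -c "
from h import *
rep(None,CY)
s=cap('side','s9');crop(s['color'],120,60,200,130,4,'s9c');t=cap('top','t9');crop(t['color'],200,50,160,140,4,'t9c')"
```

```text
t 12.62 tcp [405.4 -56.4 132.5] grip 17.7 F [ 0.4  0.3 -1.4] q [-0.34  0.24  1.98  0.03  0.91 -2.13]
R cols
 [[ 0.027 -0.981 -0.193]
 [ 0.014 -0.193  0.981]
 [-1.    -0.029  0.008]]
turn deg 0.63
cab rel ring -289.5 5.1 -197.5
```

View pics/s9c.png

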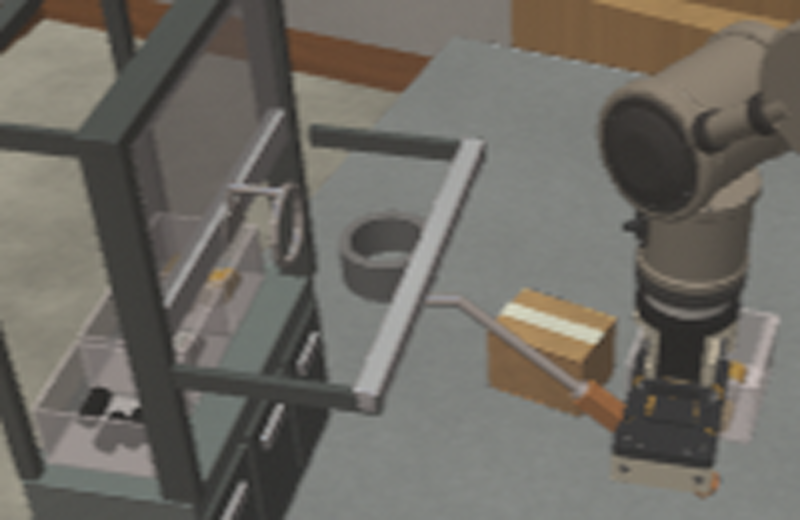

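View pics/t9c.png

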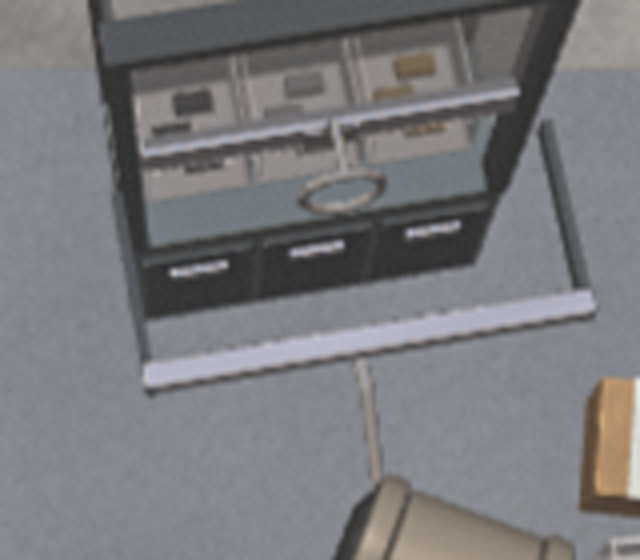

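```bash
cat >> h.py <<'E'
def onplane(d,uv,p0,n):
    M=d["camera_from_world"];c=-M[:3,:3].T@M[:3,3];r=M[:3,:3].T@np.linalg.solve(d["camera_matrix"],[uv[0],uv[1],1]);return c+r*((p0-c)@n)/(r@n)
def cab(X):
    c=X-RING;return np.array([c@CX,c@CY,X[2]]).round(1)
def pole(uvs):
    t,s=loadcal();o,R=st();g=o['tool_pos']-19*R[:,0];n=R[:,2]
    print('grasp',cab(g))
    for u in uvs:
        X=onplane(s,u,g,n);d=X-g;print(u,cab(X),'dist',round(np.linalg.norm(d),1),'tilt',round(np.degrees(np.arctan2(d[2],np.hypot(d[0],d[1]))),1))
E
python3 -c "
from h import *
f=lambda x,y:((x+.5)/4+119.5,(y+.5)/4+59.5)
pole([f(462,301),f(428,300),f(580,392)])"
```

```text
grasp [-290.3    5.4  151.3]
(235.125, 134.875) [-128.1    5.8  280.8] dist 207.6 tilt 38.6
(226.625, 134.625) [-102.     6.   278.1] dist 227.0 tilt 34.0
(264.625, 157.625) [-218.1    5.6  206.5] dist 90.9 tilt 37.4
```

send_rows:
  commands:
    - [[0.001,-0.02,-0.003,0.6,0.0],[0.001,-0.02,-0.002,0,0.0],[0.001,-0.02,0,0,0.0],[0.001,-0.014,0,0,0.0],[0,-0.006,0,0,0.0]]

```text
time: 13.13
tool_pos: [485.7, -42.1, 130.8]
tcp_rot: [-1.107, 1.542, 0.641]
contact_force: [0.3, 0.2, -1.0]
grip_width: 17.7
```

```bash
python3 -c "
from h import *
rep(None,CY)
s=cap('side','s10');crop(s['color'],140,80,130,100,6,'s10c')"
```

```text
t 13.13 tcp [485.7 -42.1 130.8] grip 17.7 F [ 0.3  0.2 -1. ] q [-0.26  0.37  1.78  0.03  0.98 -2.02]
R cols
 [[ 0.023 -0.984 -0.177]
 [ 0.017 -0.176  0.984]
 [-1.    -0.025  0.013]]
turn deg -0.33
cab rel ring -208.0 4.5 -199.2
```

View pics/s10c.png

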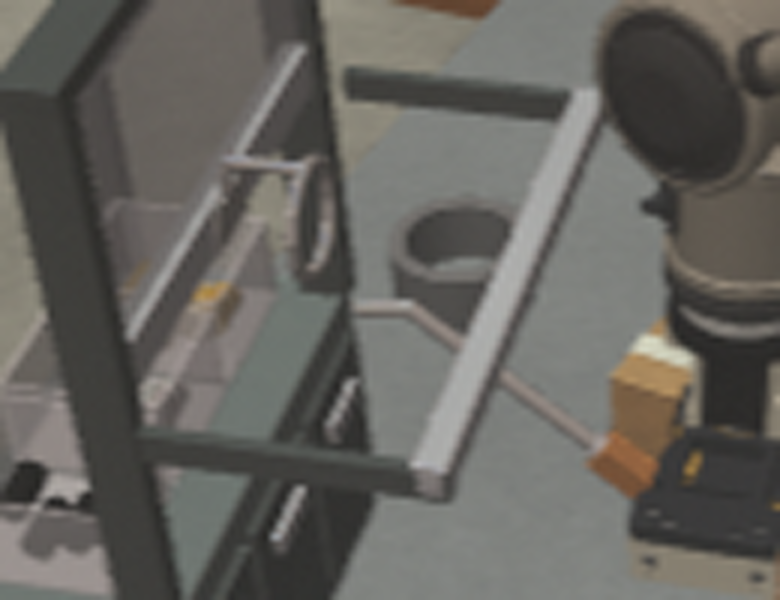

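send_rows:
  commands:
    - [[-0.012,0,-0.003,0,0.0],[-0.012,0,-0.001,0,0.0],[-0.012,0,0,0,0.0],[-0.009,0,0,0,0.0],[0,0,0,0,0.0]]

```text
time: 13.6
tool_pos: [481.4, -43.1, 176.2]
tcp_rot: [-0.818, 1.546, 0.933]
contact_force: [0.5, -0.8, -1.0]
grip_width: 17.7
```

```bash
python3 -c "
from h import *
rep(None,CY)
s=cap('side','s11');crop(s['color'],140,80,130,100,6,'s11c');t=cap('top','t11');crop(t['color'],230,60,110,110,5,'t11c')"
```

```text
t 13.60 tcp [481.4 -43.1 176.2] grip 17.7 F [ 0.5 -0.8 -1. ] q [-0.26  0.31  1.72  0.03  1.1  -2.03]
R cols
 [[ 0.015 -0.984 -0.18 ]
 [ 0.02  -0.179  0.984]
 [-1.    -0.018  0.017]]
turn deg -0.15
cab rel ring -212.4 4.3 -153.8
```

View pics/s11c.png

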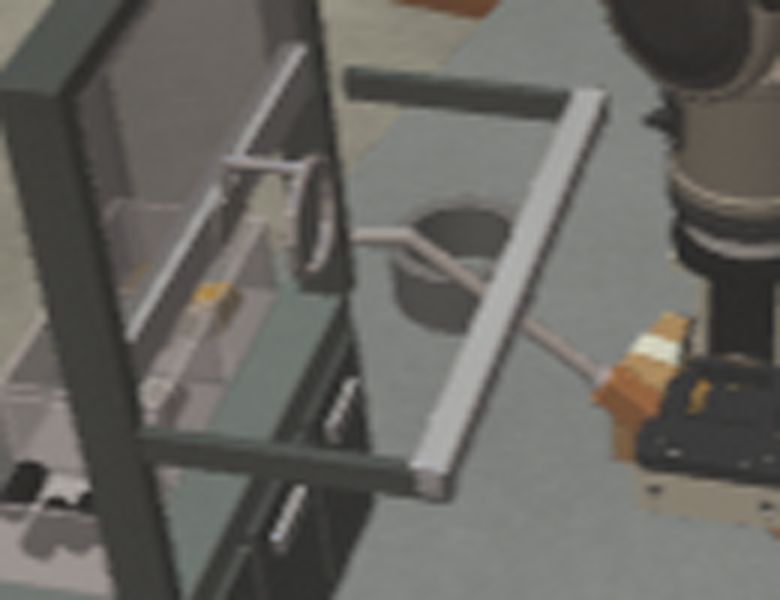

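View pics/t11c.png

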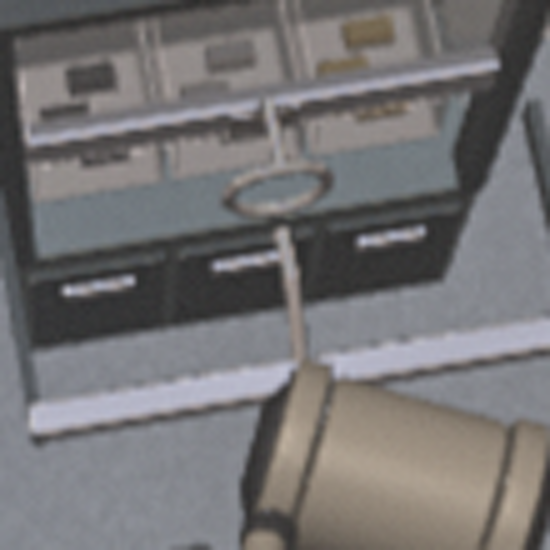

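```bash
python3 -c "
from h import *
f=lambda x,y:((x+.5)/6+139.5,(y+.5)/6+79.5)
pole([f(412,236),f(355,236),f(600,380)])
t,s=loadcal();n=CY
for u in [(322,163),(315,272),(318,215)]: print('ring',cab(onplane(s,f(*u),RING,CY)))"
```

```text
grasp [-213.2    4.2  193.7]
(208.25, 118.91666666666666) [-48.    1.5 324.3] dist 210.6 tilt 38.3
(198.75, 118.91666666666666) [-18.6   1.5 320.3] dist 232.3 tilt 33.0
(239.58333333333331, 142.91666666666666) [-140.1    3.   250. ] dist 92.4 tilt 37.6
ring [ -5.9  -0.  360. ]
ring [  5.6  -0.  294.3]
ring [-2.000e-01  0.000e+00  3.293e+02]
```

send_rows:
  commands:
    - [[0,-0.012,-0.001,0,0.0],[0,-0.012,0,0,0.0],[0,-0.01,0,0,0.0],[0,-0.004,0,0,0.0],[0,0,0,0,0.0]]

```text
time: 14.12
tool_pos: [516.2, -35.7, 171.9]
tcp_rot: [-0.426, 1.548, 1.325]
contact_force: [0.9, 0.2, -1.6]
grip_width: 17.7
```

```bash
python3 -c "
from h import *
rep(None,CY)
s=cap('side','s12');crop(s['color'],140,80,130,100,6,'s12c');t=cap('top','t12');crop(t['color'],230,60,110,110,5,'t12c')"
```

```text
t 14.12 tcp [516.2 -35.7 171.9] grip 17.7 F [ 0.9  0.2 -1.6] q [-0.23  0.38  1.63  0.03  1.13 -1.99]
R cols
 [[ 0.006 -0.984 -0.179]
 [ 0.022 -0.179  0.984]
 [-1.    -0.009  0.021]]
turn deg -0.16
cab rel ring -176.8 5.3 -158.1
```

View pics/s12c.png

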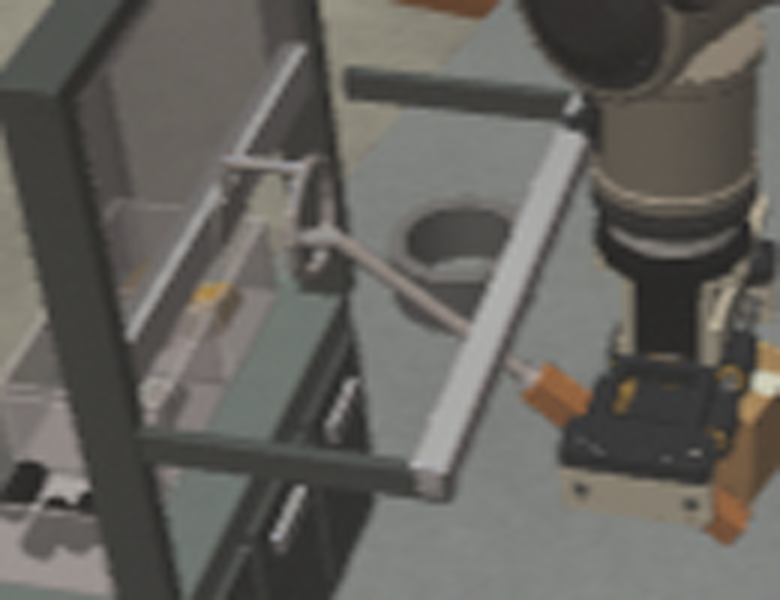

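View pics/t12c.png

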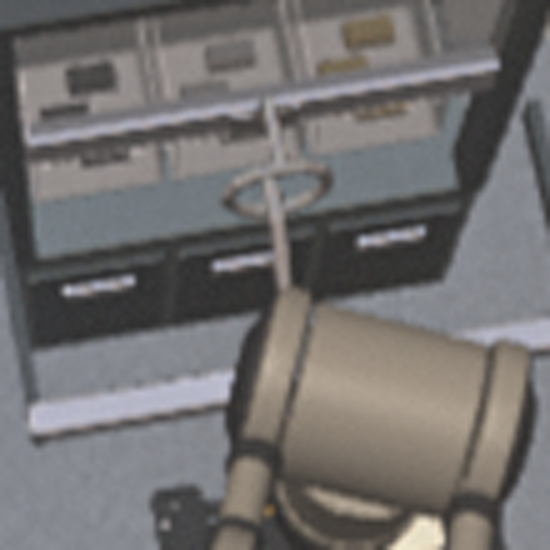

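```bash
python3 -c "
from h import *
t,s=loadcal()
for z in (350,400,450,500):
  print(z,[cab(onz(t,(u/5+230,v/5+60),z)) for u,v in ((295,290),(530,345),(410,315),(250,390))])
f=lambda x,y:((x+.5)/6+139.5,(y+.5)/6+79.5)
for y in (0,30,60,90,120):
  print(y,[cab(onplane(s,f(*u),RING+CY*y,CY)) for u in ((525,30),(560,85),(600,200))])
"
```

```text
350 [array([-67.7,   4.2, 350. ]), array([-120.5, -113.3,  350. ]), array([-92.6, -53.7, 350. ]), array([-118.5,   38.6,  350. ])]
400 [array([-85.6,  11.6, 400. ]), array([-136.1, -100.8,  400. ]), array([-109.4,  -43.7,  400. ]), array([-134.1,   44.5,  400. ])]
450 [array([-103.5,   19. ,  450. ]), array([-151.6,  -88.2,  450. ]), array([-126.2,  -33.8,  450. ]), array([-149.8,   50.4,  450. ])]
500 [array([-121.4,   26.4,  500. ]), array([-167.2,  -75.7,  500. ]), array([-143. ,  -23.8,  500. ]), array([-165.5,   56.3,  500. ])]
0 [array([-111.2,   -0. ,  443.7]), array([-126.2,   -0. ,  417.1]), array([-142.9,   -0. ,  356.7])]
30 [array([-119.9,   30. ,  462.2]), array([-134.4,   30. ,  436.4]), array([-150.5,   30. ,  378. ])]
60 [array([-128.5,   60. ,  480.7]), array([-142.5,   60. ,  455.8]), array([-158.1,   60. ,  399.3])]
90 [array([-137.1,   90. ,  499.2]), array([-150.7,   90. ,  475.2]), array([-165.7,   90. ,  420.6])]
120 [array([-145.8,  120. ,  517.7]), array([-158.8,  120. ,  494.5]), array([-173.4,  120. ,  441.9])]
```

View pics/s12.png

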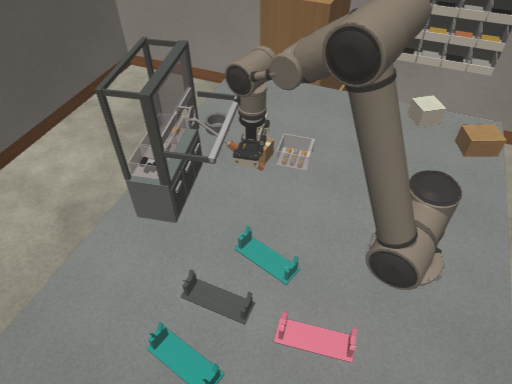

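send_rows:
  commands:
    - [[0.006,0,0,0,0.0],[0.005,0,0,0,0.0],[0.005,0,0,0,0.0],[0.005,0,0,0,0.0],[0.005,0,0,0,0.0],[0.005,0,0,0,0.0]]

```text
time: 14.72
tool_pos: [518.4, -35.7, 141.2]
tcp_rot: [-0.841, 1.545, 0.909]
contact_force: [1.5, -0.3, 2.7]
grip_width: 17.7
```

```bash
python3 -c "
from h import *
rep(None,CY)
o,R=st();print(o['moment'])
s=cap('side','s13');crop(s['color'],140,80,130,100,6,'s13c')"
```

```text
t 14.72 tcp [518.4 -35.7 141.2] grip 17.7 F [ 1.5 -0.3  2.7] q [-0.23  0.41  1.68  0.03  1.04 -1.99]
R cols
 [[ 0.016 -0.984 -0.178]
 [ 0.021 -0.178  0.984]
 [-1.    -0.02   0.017]]
turn deg -0.23
cab rel ring -174.6 4.9 -188.8
[ 0.24960882 -0.81758178 -0.01142464]
```

View pics/s13c.png

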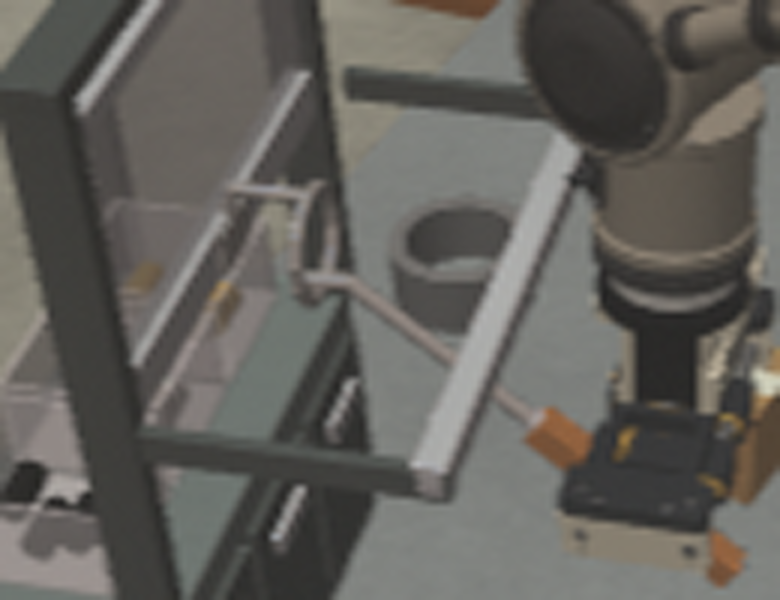

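send_rows:
  commands:
    - [[0.006,0,0,0,0.0],[0.006,0,0,0,0.0],[0.006,0,0,0,0.0],[0.006,0,0,0,0.0],[0.006,0,0,0,0.0],[0.006,0,0,0,0.0]]

```text
time: 15.27
tool_pos: [520.6, -35.1, 102.2]
tcp_rot: [-0.962, 1.542, 0.788]
contact_force: [2.1, 0.4, 3.6]
grip_width: 17.9
```

```bash
python3 -c "
from h import *
f=lambda x,y:((x+.5)/6+139.5,(y+.5)/6+79.5)
rep(None,CY)
o,R=st();print(o['moment'])
s=cap('side','s14');crop(s['color'],140,80,130,100,6,'s14c')"
```

```text
t 15.27 tcp [520.6 -35.1 102.2] grip 17.9 F [2.1 0.4 3.6] q [-0.23  0.46  1.72  0.03  0.95 -2.  ]
R cols
 [[ 0.02  -0.984 -0.178]
 [ 0.02  -0.178  0.984]
 [-1.    -0.023  0.016]]
turn deg -0.25
cab rel ring -172.4 5.0 -227.8
[ 0.28402891 -0.97656935 -0.06216189]
```

View pics/s14c.png

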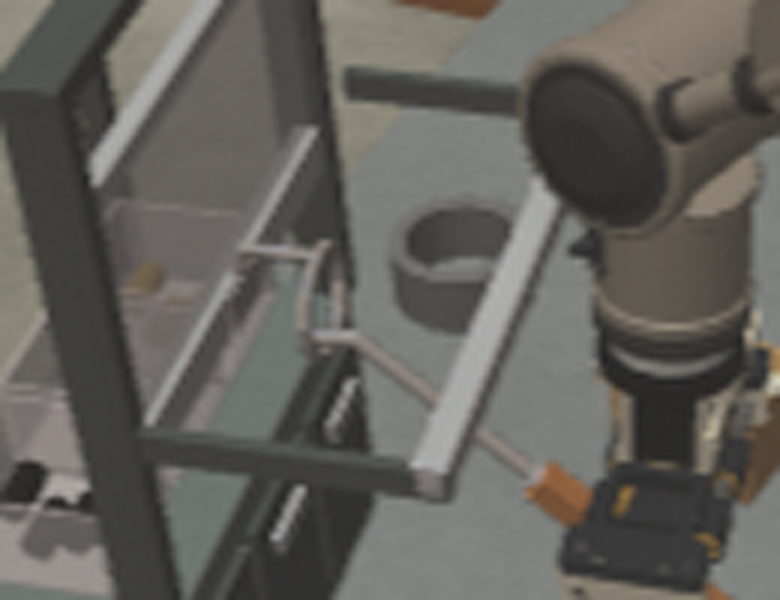

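```bash
python3 -c "
from h import *
f=lambda x,y:((x+.5)/6+139.5,(y+.5)/6+79.5)
pole([f(358,336),f(535,475)])
t,s=loadcal()
print('ring bottom',cab(onplane(s,f(322,347),RING,CY)),'top',cab(onplane(s,f(325,243),RING,CY)))"
```

```text
grasp [-173.6    5.   119.9]
(199.25, 135.58333333333334) [-13.5   2.  258.4] dist 211.7 tilt 40.9
(228.75, 158.75) [-102.8    3.7  181.1] dist 93.6 tilt 40.8
ring bottom [  7.7  -0.  246.7] top [ -1.8  -0.  312.9]
```

send_rows:
  commands:
    - [[0.006,0,0,0,0.0],[0.006,0,0,0,0.0],[0.006,0,0,0,0.0],[0.006,0,0,0,0.0],[0.006,0,0,0,0.0]]

```text
time: 15.73
tool_pos: [521.0, -34.6, 68.6]
tcp_rot: [-0.945, 1.543, 0.805]
contact_force: [2.0, -0.5, 3.4]
grip_width: 17.9
```

```bash
python3 -c "
from h import *
rep(None,CY)
o,R=st();print(o['moment'])
s=cap('side','s15');crop(s['color'],140,80,130,100,6,'s15c');t=cap('top','t15');crop(t['color'],230,60,110,110,5,'t15c')"
```

```text
t 15.73 tcp [521.  -34.6  68.6] grip 17.9 F [ 2.  -0.5  3.4] q [-0.23  0.51  1.75  0.03  0.87 -2.  ]
R cols
 [[ 0.019 -0.984 -0.178]
 [ 0.02  -0.177  0.984]
 [-1.    -0.023  0.016]]
turn deg -0.28
cab rel ring -171.9 5.5 -261.4
[ 0.20630701 -0.8842929  -0.12612994]
```

View pics/s15c.png

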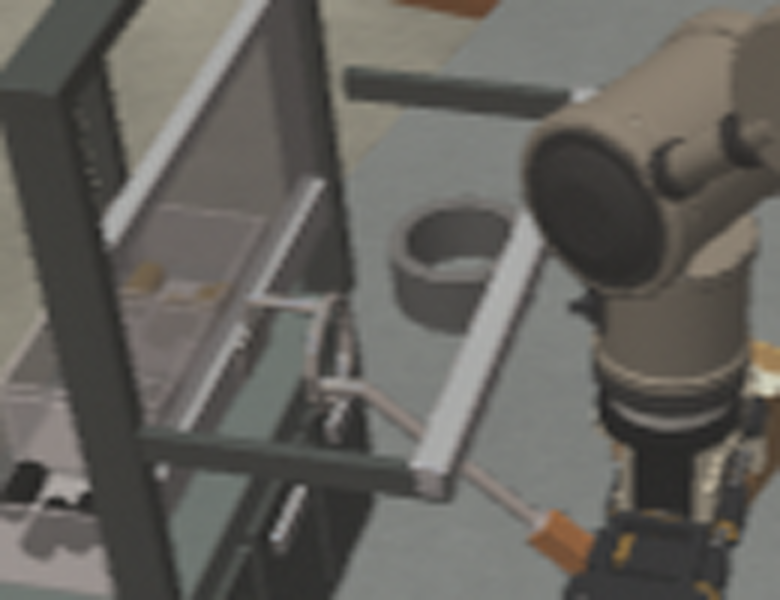

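View pics/t15c.png

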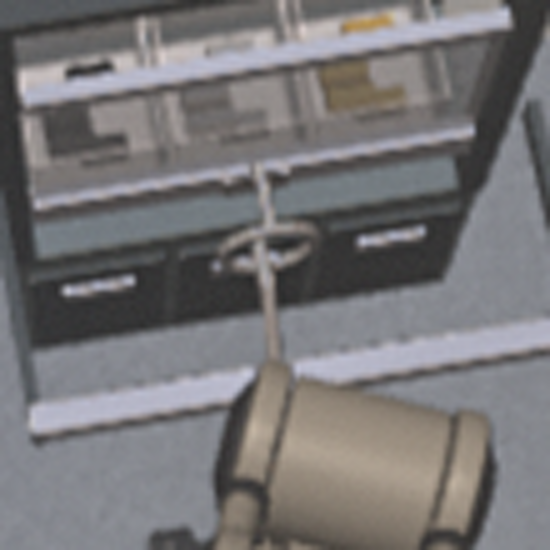

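```bash
python3 -c "
from h import *
t,s=loadcal()
f=lambda x,y:((x+.5)/6+139.5,(y+.5)/6+79.5)
for y in (20,40,60,80):
  print([cab(onplane(s,f(*u),RING+CY*y,CY)) for u in ((595,210),(595,290),(525,200))])
for z in (340,370,400): print([cab(onz(t,(u/5+230,v/5+60),z)) for u,v in ((275,362),(225,440),(480,410))])
"
```

```text
[array([-145.4,   20. ,  365. ]), array([-143.8,   20. ,  318.9]), array([-111.9,   20. ,  366.2])]
[array([-150.5,   40. ,  379.3]), array([-149. ,   40. ,  334.3]), array([-117.8,   40. ,  380.5])]
[array([-155.7,   60. ,  393.7]), array([-154.1,   60. ,  349.6]), array([-123.7,   60. ,  394.8])]
[array([-160.8,   80. ,  408. ]), array([-159.3,   80. ,  365. ]), array([-129.5,   80. ,  409.1])]
[array([-102.3,   21.2,  340. ]), array([-140.3,   55.9,  340. ]), array([-148.3,  -81.7,  340. ])]
[array([-112. ,   25.2,  370. ]), array([-149.1,   58.9,  370. ]), array([-156.8,  -75. ,  370. ])]
[array([-121.8,   29.2,  400. ]), array([-157.8,   62. ,  400. ]), array([-165.4,  -68.4,  400. ])]
```

send_rows:
  commands:
    - [[0.006,0.001,0,0,0.0],[0.006,0.001,0,0,0.0],[0.006,0.001,0,0,0.0]]

```text
time: 16.08
tool_pos: [518.8, -34.9, 49.8]
tcp_rot: [-0.979, 1.542, 0.77]
contact_force: [3.7, -0.2, 3.8]
grip_width: 17.9
```

```bash
python3 -c "
from h import *
rep(None,CY)
o,R=st();print(o['moment'],o['tau'].round(1))
s=cap('side','s16');crop(s['color'],140,80,130,110,6,'s16c');t=cap('top','t16');crop(t['color'],230,60,110,110,5,'t16c')"
```

```text
t 16.08 tcp [518.8 -34.9  49.8] grip 17.9 F [ 3.7 -0.2  3.8] q [-0.23  0.54  1.77  0.03  0.82 -2.  ]
R cols
 [[ 0.021 -0.984 -0.178]
 [ 0.02  -0.177  0.984]
 [-1.    -0.024  0.016]]
turn deg -0.27
cab rel ring -174.0 5.6 -280.2
[ 0.2803775  -0.98415659 -0.14213873] [ -0.1 -44.3 -14.6  -0.4   1.6  -0.1]
```

View pics/s16c.png

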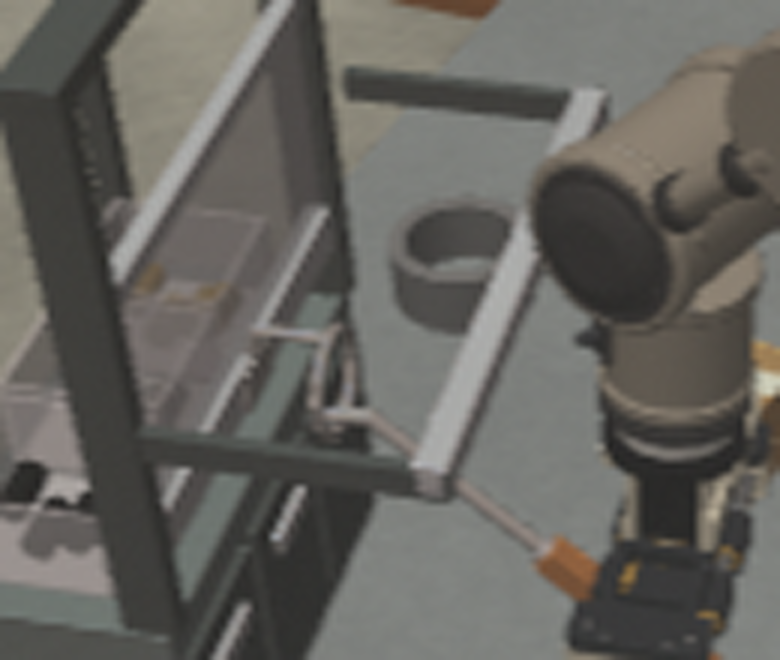

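View pics/t16c.png

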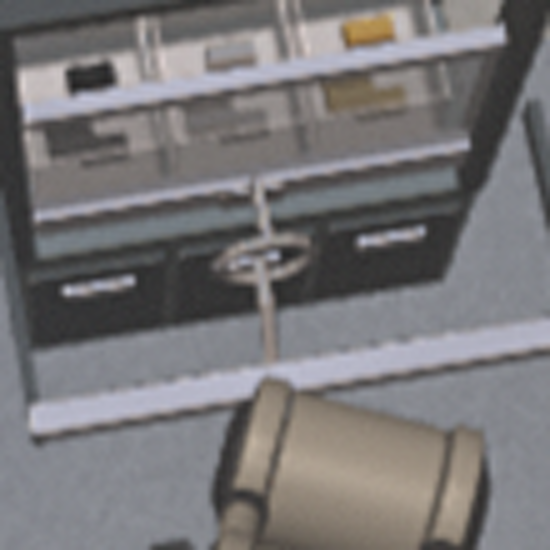

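send_rows:
  commands:
    - [[0.005,0,0,0,0.0],[0.005,0,0,0,0.0]]

```text
time: 16.35
tool_pos: [517.9, -34.7, 38.9]
tcp_rot: [-0.899, 1.544, 0.85]
contact_force: [2.1, -0.2, 2.8]
grip_width: 17.7
```

```bash
python3 -c "
from h import *
rep(None,CY)
o,R=st();print(o['moment'],o['tau'].round(1))
s=cap('side','s17');crop(s['color'],140,80,130,110,6,'s17c')"
```

```text
t 16.35 tcp [517.9 -34.7  38.9] grip 17.7 F [ 2.1 -0.2  2.8] q [-0.23  0.55  1.78  0.03  0.79 -2.  ]
R cols
 [[ 0.018 -0.984 -0.177]
 [ 0.02  -0.177  0.984]
 [-1.    -0.021  0.017]]
turn deg -0.31
cab rel ring -174.9 6.0 -291.1
[ 0.16857734 -0.83223306 -0.18378973] [  0.4 -45.  -14.9  -0.3   1.2  -0.2]
```

View pics/s17c.png

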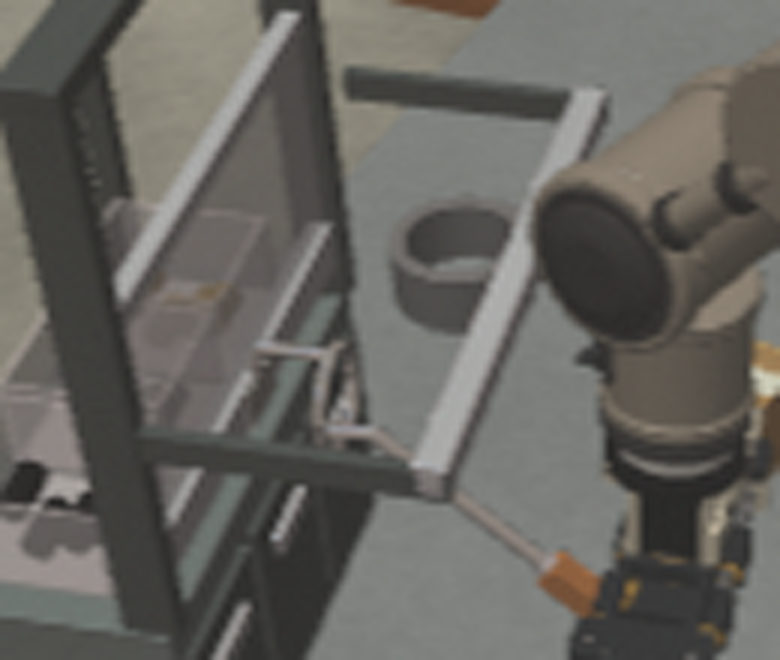

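```bash
python3 -c "
from h import *
t,s=loadcal()
f=lambda x,y:((x+.5)/6+139.5,(y+.5)/6+79.5)
for u in ((322,163),(343,352),(337,392)): print(cab(onplane(s,f(*u),RING,CY)))
pole([f(372,432),f(548,562)])
# predicted stem-top pixel with shutter at various
for z in (330,225,215,205): p=proj(s,RING*[1,1,0]+[0,0,z])[0];print(z,(p+.5-[140,80])*6-.5)
"
```

```text
[ -5.9  -0.  360. ]
[ -3.4  -0.  245.1]
[  3.   -0.  217.7]
grasp [-175.9    5.9   56.9]
(201.58333333333334, 151.58333333333331) [-14.6   2.7 195.5] dist 212.7 tilt 40.7
(230.91666666666669, 173.25) [-107.     4.5  119.8] dist 93.3 tilt 42.4
330 [317.46375905 213.70895325]
225 [340.90220328 381.7906954 ]
215 [342.98901782 396.75565724]
205 [345.05232293 411.55202826]
```

send_rows:
  commands:
    - [[0.005,0,0,0,0.0],[0.005,0,0,0,0.0],[0.003,0,0,0,0.0]]

```text
time: 16.65
tool_pos: [520.3, -34.7, 25.1]
tcp_rot: [-1.04, 1.541, 0.708]
contact_force: [5.0, 0.5, 6.2]
grip_width: 18.0
```

```bash
python3 -c "
from h import *
rep(None,CY)
o,R=st();print(o['moment'],o['tau'].round(1))
s=cap('side','s18');crop(s['color'],140,80,130,110,6,'s18c')"
```

```text
t 16.65 tcp [520.3 -34.7  25.1] grip 18.0 F [5.  0.5 6.2] q [-0.23  0.58  1.79  0.04  0.76 -2.  ]
R cols
 [[ 0.023 -0.984 -0.177]
 [ 0.02  -0.176  0.984]
 [-1.    -0.026  0.015]]
turn deg -0.33
cab rel ring -172.5 5.5 -304.9
[ 0.3081577  -1.37376709 -0.12558178] [ -0.2 -43.1 -11.7  -0.6   1.9  -0.1]
```

View pics/s18c.png

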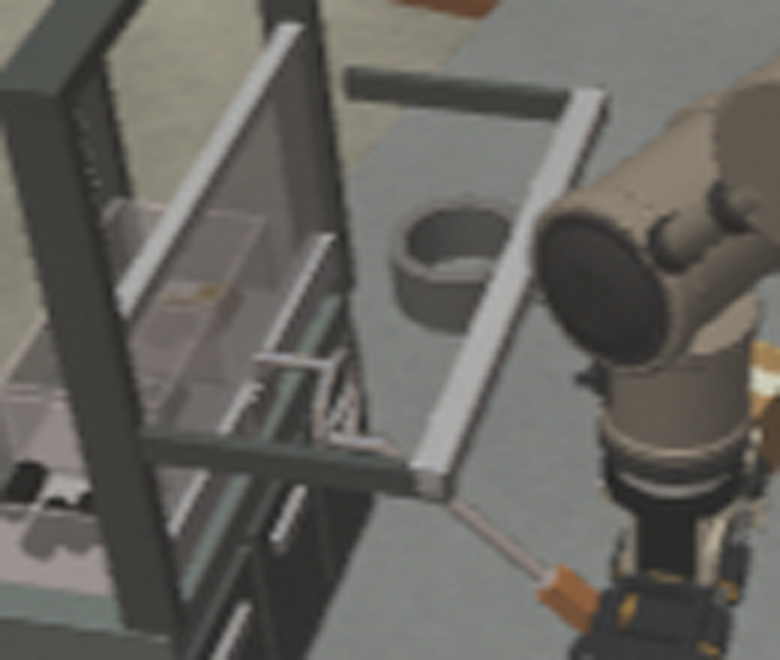

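send_rows:
  commands:
    - [[0.004,-0.001,0,0,0.0],[0.001,0,0,0,0.0]]

```text
time: 16.87
tool_pos: [523.0, -34.6, 19.9]
tcp_rot: [-1.119, 1.538, 0.629]
contact_force: [1.9, 0.6, 3.3]
grip_width: 17.7
```

```bash
python3 -c "
from h import *
rep(None,CY)
s=cap('side','s19');crop(s['color'],140,80,130,110,6,'s19c');t=cap('top','t19');crop(t['color'],230,60,110,110,5,'t19c')
a=cv2.imread('pics/s18.png',0)[120:170,175:205];b=cv2.imread('pics/s19.png',0)[110:180,165:215]
r=cv2.matchTemplate(b,a,cv2.TM_CCOEFF_NORMED);print(cv2.minMaxLoc(r))
a=cv2.imread('pics/s18.png')[80:190,140:200].astype(int);b=cv2.imread('pics/s19.png')[80:190,140:200].astype(int);print(abs(a-b).mean(), (abs(a-b).max(2)>25).sum())"
```

```text
t 16.87 tcp [523.  -34.6  19.9] grip 17.7 F [1.9 0.6 3.3] q [-0.23  0.59  1.79  0.04  0.74 -2.  ]
R cols
 [[ 0.026 -0.984 -0.177]
 [ 0.019 -0.176  0.984]
 [-0.999 -0.029  0.014]]
turn deg -0.33
cab rel ring -169.9 5.1 -310.1
(-0.03282209858298302, 0.99850994348526, (4, 3), (10, 10))
0.5588888888888889 0
```

View pics/s19c.png

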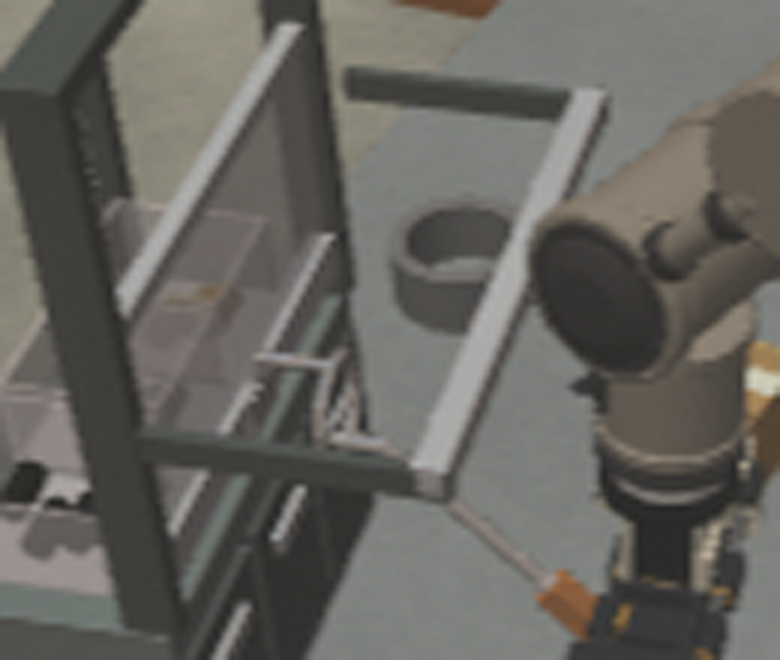

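View pics/t19c.png

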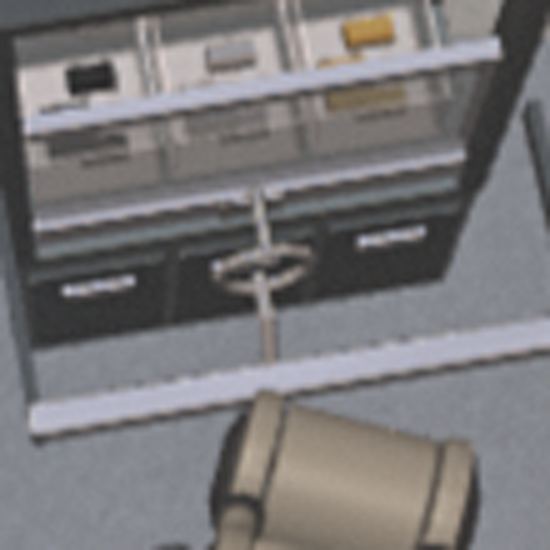

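```bash
python3 -c "
from h import *
t,s=loadcal()
f=lambda x,y:((x+.5)/6+139.5,(y+.5)/6+79.5)
for u in ((333,238),(323,250),(258,357),(175,520),(345,290),(262,352)): print(u,cab(onplane(s,f(*u),RING+CX*46,CX)))
g=lambda x,y:((x+.5)/5+229.5,(y+.5)/5+59.5)
print('start')
f4=lambda x,y:((x+.5)/4+99.5,(y+.5)/4+69.5)
for u in ((360,72),(248,275),(312,150),(250,290)): print(u,cab(onplane(s,f4(*u),RING+CX*46,CX)))
for u in ((465,155),(38,228),(258,195)): 
  for z in (172,205,240): print(u,z,cab(onz(t,g(*u),z)))
"
python3 - <<'E'
import cv2
s=cv2.imread('pics/s19.png');t=cv2.imread('pics/t19.png')
cv2.imwrite('pics/z1.png',cv2.resize(s[110:190,160:220],None,fx=9,fy=7,interpolation=cv2.INTER_CUBIC))
cv2.imwrite('pics/z2.png',cv2.resize(t[80:130,230:335],None,fx=7,fy=7,interpolation=cv2.INTER_CUBIC))
E
```

```text
(333, 238) [  46.  -130.6  218. ]
(323, 250) [  46.  -113.5  221.9]
(258, 357) [ 46.   -4.5 230.9]
(175, 520) [ 46.  122.4 228.7]
(345, 290) [  46.  -138.2  176.4]
(262, 352) [ 46.  -10.5 229.6]
start
(360, 72) [  46.  -120.7  344.8]
(248, 275) [ 46.  129.  336.7]
(312, 150) [ 46.   -7.7 347.1]
(250, 290) [ 46.  130.7 325.1]
(465, 155) 172 [  66.3 -143.7  172. ]
(465, 155) 205 [  52.7 -135.8  205. ]
(465, 155) 240 [  38.3 -127.4  240. ]
(38, 228) 172 [ 66.  128.6 172. ]
(38, 228) 205 [ 52.4 129.7 205. ]
(38, 228) 240 [ 38.  130.9 240. ]
(258, 195) 172 [ 63.1 -10.6 172. ]
(258, 195) 205 [ 49.6  -6.  205. ]
(258, 195) 240 [ 35.3  -1.1 240. ]
```

View pics/z1.png

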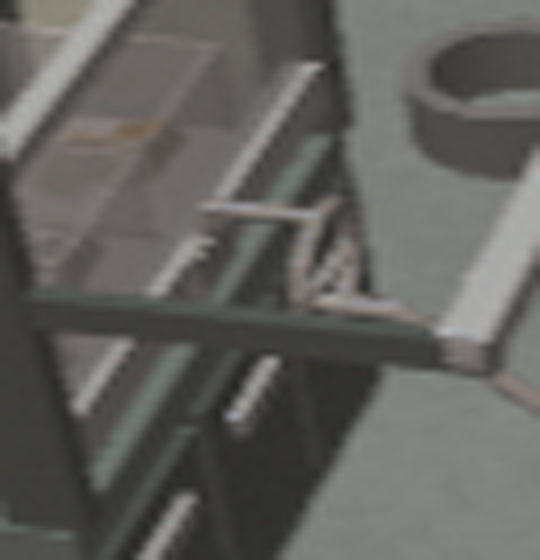

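View pics/z2.png

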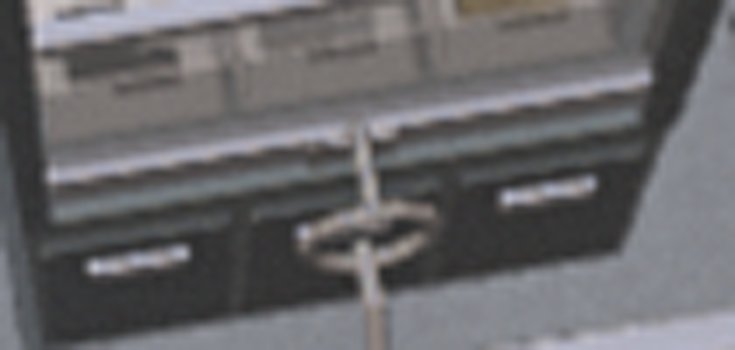

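```bash
cat > prof.py <<'E'
from h import *
from scipy.ndimage import map_coordinates
t,s=loadcal()
def profile(img,cam,ys,hs,x):
    g=img.mean(2)
    out=[]
    for h in hs:
        X=np.array([RING*[1,1,0]+CX*x+CY*y+[0,0,h] for y in ys]);p=proj(cam,X)
        out.append(map_coordinates(g,[p[:,1],p[:,0]],order=1).mean())
    return np.array(out)
def run(side,top):
    hs=np.arange(190,400,.5)
    for n,cam,a,b,yr in(('s',s,'side0',side,[np.arange(-110,-30,3)]),('t',t,'top0',top,[np.arange(-110,-30,3),np.arange(30,110,3)])):
        for ys in yr:
            A=profile(cv2.imread(f'pics/{a}.png').astype(float),cam,ys,hs,46);B=profile(cv2.imread(f'pics/{b}.png').astype(float),cam,ys,hs,46)
            mA=(hs>320)&(hs<370);mB=(hs>195)&(hs<250)
            print(n,'peak start',hs[mA][A[mA].argmax()],'now',hs[mB][B[mB].argmax()])
E
python3 -c "
from prof import *
run('s19','t19')"
```

```text
s peak start 346.0 now 227.0
t peak start 342.0 now 222.5
t peak start 343.0 now 224.0
```

```bash
python3 -c "
from prof import *
f=lambda x,y:((x+.5)/6+139.5,(y+.5)/6+79.5)
pole([f(545,584),f(455,504),f(378,441)])
hs=np.arange(190,400,.5);ys=np.arange(-110,-30,3)
for n in ('s11','s15','s16','s17','s18','s19'):
    B=profile(cv2.imread(f'pics/{n}.png').astype(float),s,ys,hs,46);m=(hs>200);print(n,hs[m][B[m].argmax()])
# sill edge profile at x=44, z=172 : edges
for n,cam in (('s19',s),('t19',t)):
  for x in (44,47,50):
    B=profile(cv2.imread(f'pics/{n}.png').astype(float),cam,ys,np.arange(150,250,4),x);print(n,x,B.round(0).astype(int))
"
```

```text
grasp [-170.8    5.    39. ]
(230.41666666666669, 176.91666666666669) [-104.2    3.7  102.1] dist 91.7 tilt 43.5
(215.41666666666669, 163.58333333333331) [-56.6   2.7 151.9] dist 160.6 tilt 44.7
(202.58333333333334, 153.08333333333331) [-17.    2.  189.1] dist 214.9 tilt 44.3
s11 346.0
s15 399.5
s16 381.0
s17 370.5
s18 364.0
s19 364.0
s19 44 [103 100  90  79  70  68  70  81  95 107 112 109 100  91  86  81  77  79
  99 129 144 139 120 107  99]
s19 47 [ 94  84  74  69  68  74  88 101 110 112 107  98  89  85  83  80  84 111
 138 144 133 117 107 100  92]
s19 50 [ 77  71  68  70  80  94 106 112 110 103  94  87  85  84  84  96 124 143
 142 127 113 107 100  93  89]
t19 44 [ 76  71  65  61  61  67  82  99 112 119 116 106  95  84  79  79  90 116
 147 163 160 147 131 121 115]
t19 47 [ 65  61  60  67  81  98 111 118 117 108  96  86  79  79  87 112 143 161
 162 151 134 122 116 111 106]
t19 50 [ 60  66  79  96 110 118 118 109  98  87  80  78  85 107 138 159 163 153
 137 124 117 112 107 103 102]
```

send_rows:
  commands:
    - [[0.003,0,0,0,0.0],[0.001,0,0,0,0.0]]

```text
time: 17.13
tool_pos: [523.2, -34.6, 18.7]
tcp_rot: [-1.143, 1.538, 0.606]
contact_force: [-0.7, -0.6, 13.5]
grip_width: 17.7
```

```bash
cat >> prof.py <<'E'
def shut(n):
    hs=np.arange(340,420,.25);ys=np.arange(-110,-30,3)
    B=profile(cv2.imread(f'pics/{n}.png').astype(float),s,ys,hs,46);i=B.argmax();w=slice(i-12,i+13);print(n,'top rail z',hs[i],(hs[w]*(B[w]-B[w].min())).sum()/(B[w]-B[w].min()).sum())
E
python3 -c "
from prof import *
rep(None,CY)
o,R=st();print(o['moment'])
cap('side','s20');crop(cv2.imread('pics/s20.png'),140,80,130,110,6,'s20c')
for n in ('s17','s18','s19','s20'): shut(n)"
```

```text
t 17.13 tcp [523.2 -34.6  18.7] grip 17.7 F [-0.7 -0.6 13.5] q [-0.23  0.59  1.79  0.04  0.74 -2.  ]
R cols
 [[ 0.027 -0.984 -0.177]
 [ 0.019 -0.177  0.984]
 [-0.999 -0.03   0.014]]
turn deg -0.3
cab rel ring -169.7 5.1 -311.3
[ 0.25778538  0.04847524 -0.17559372]
s17 top rail z 370.75 370.4782186129966
s18 top rail z 364.0 363.90345712684837
s19 top rail z 364.0 363.89412034609677
s20 top rail z 364.0 363.882101432861
```

View pics/s20.png

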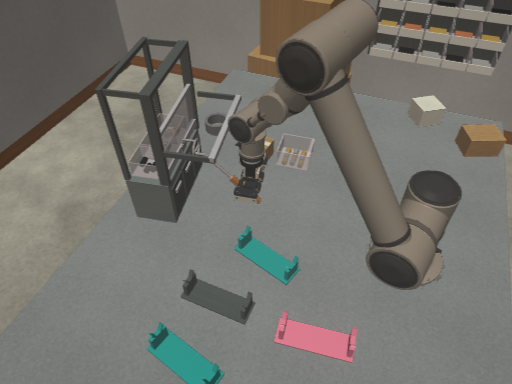

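send_rows:
  commands:
    - [[0.003,0,0,0,0.0],[0.002,0,0,0,0.0]]

```text
time: 17.35
tool_pos: [523.3, -34.6, 18.5]
tcp_rot: [-1.187, 1.537, 0.563]
contact_force: [-2.8, -1.0, 21.1]
grip_width: 17.9
```

```bash
python3 -c "
from prof import *
rep(None,CY)
o,R=st();print(o['moment'])
cap('side','s21');crop(cv2.imread('pics/s21.png'),140,80,130,110,6,'s21c')
for n in ('s20','s21'): shut(n)"
```

```text
t 17.35 tcp [523.3 -34.6  18.5] grip 17.9 F [-2.8 -1.  21.1] q [-0.23  0.59  1.79  0.04  0.74 -2.  ]
R cols
 [[ 0.029 -0.984 -0.178]
 [ 0.018 -0.177  0.984]
 [-0.999 -0.031  0.013]]
turn deg -0.27
cab rel ring -169.7 5.0 -311.5
[ 0.34649071  0.33912865 -0.19781302]
s20 top rail z 364.0 363.882101432861
s21 top rail z 364.0 363.8802785727515
```

View pics/s21c.png

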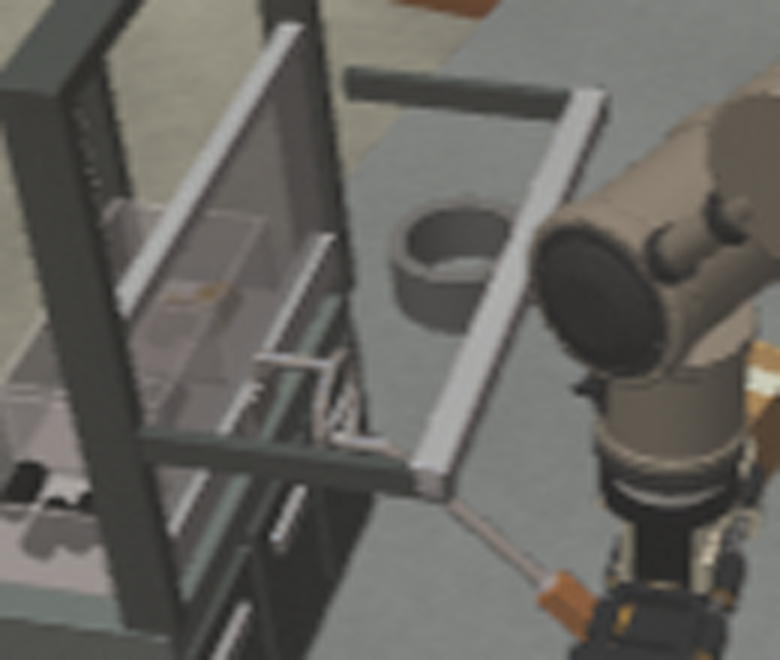

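```bash
python3 - <<'E'
from prof import *
def W(x,y,z): return RING*[1,1,0]+CX*x+CY*y+[0,0,z]
im=cv2.resize(cv2.imread('pics/s21.png')[60:240,120:260],None,fx=4.4,fy=3.3,interpolation=cv2.INTER_CUBIC)
# overlay model edges on side + top, at 5x
def ov(n,cam,x0,y0,w,h,sc,out):
    im=cv2.resize(cv2.imread(f'pics/{n}.png')[y0:y0+h,x0:x0+w],None,fx=sc,fy=sc,interpolation=cv2.INTER_CUBIC)
    def L(a,b,c):
        p=(proj(cam,[W(*a),W(*b)])+.5-[x0,y0])*sc-.5
        cv2.line(im,tuple(p[0].round().astype(int)),tuple(p[1].round().astype(int)),c,1,cv2.LINE_AA)
    L((44,150,0),(44,-150,0),(0,0,255));L((44,150,172),(44,-150,172),(0,0,255));L((44,150,0),(44,150,172),(0,0,255))
    for x in(-113,-95): L((x,158,316),(x,-158,316),(0,255,255))
    L((-113,158,296),(-113,-158,296),(0,255,255));L((-113,158,316),(-95,158,316),(0,255,255))
    L((-113,-158,316),(-95,-158,316),(0,255,255))
    L((0,0,205),(50,0,205),(255,0,255))
    cv2.imwrite(f'pics/{out}.png',im)
ov('s21',s,120,80,150,145,4,'ov1');ov('t19',t,215,55,145,100,5,'ov2')
E
```

```text
(no output)
```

View pics/ov1.png

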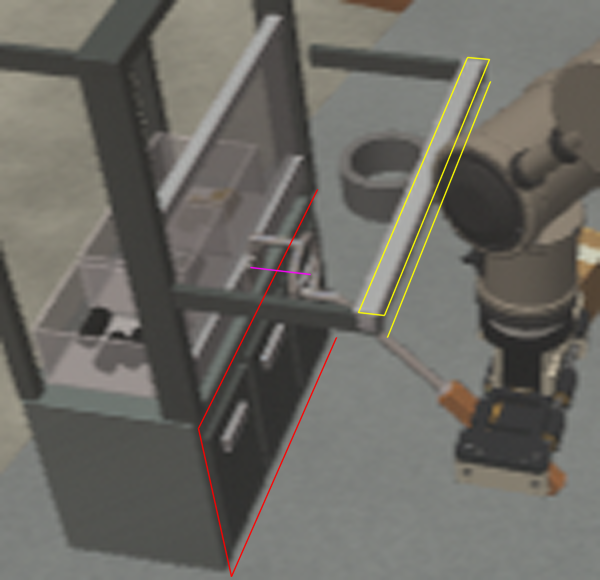

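View pics/ov2.png

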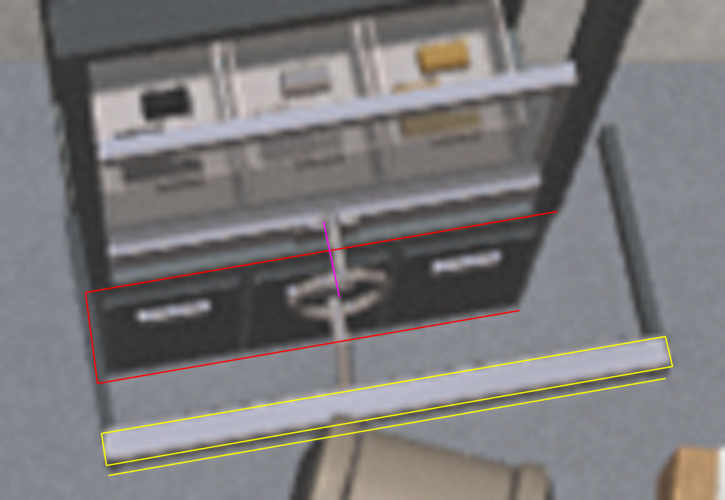

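```bash
python3 - <<'E'
import cv2
a=cv2.imread('pics/side0.png');b=cv2.imread('pics/top0.png')
def c(im,x,y,w,h,s,n): cv2.imwrite(f'pics/{n}.png',cv2.resize(im[y:y+h,x:x+w],None,fx=s,fy=s,interpolation=cv2.INTER_LANCZOS4))
c(a,125,80,120,90,6,'f1');c(a,125,160,80,62,9,'f2');c(b,225,80,130,70,6,'f3')
E
```

```text
(no output)
```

View pics/f1.png

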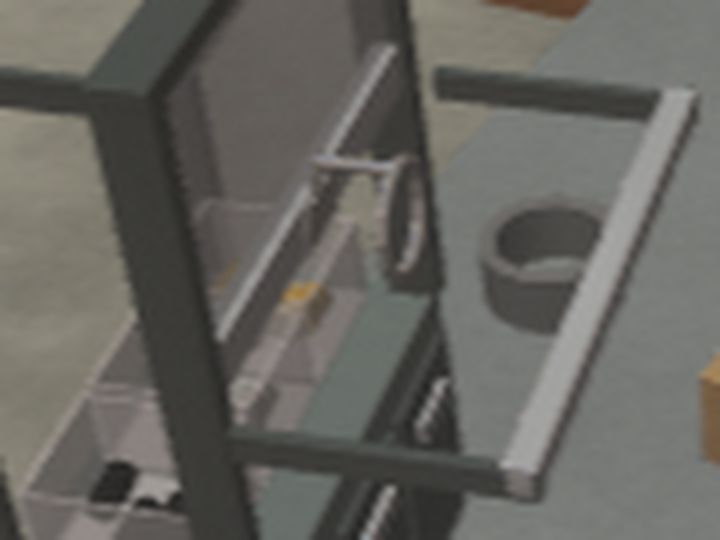

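View pics/f2.png

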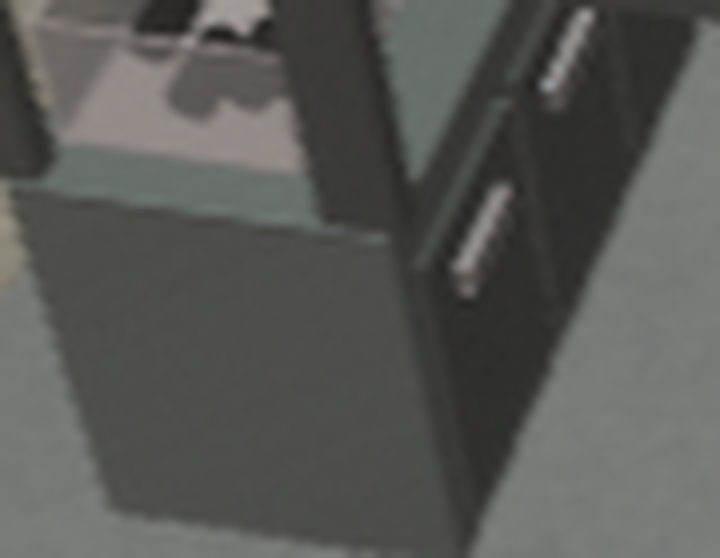

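View pics/f3.png

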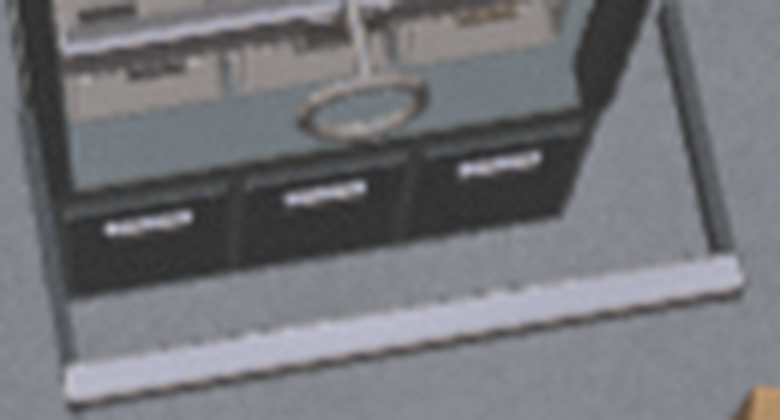

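```bash
python3 - <<'E'
from h import *
from scipy.optimize import least_squares
t,s=loadcal()
F=lambda o,k:(lambda u,v:np.array([(u+.5)/k+o[0]-.5,(v+.5)/k+o[1]-.5]))
f1=F((125,80),6);f2=F((125,160),9);f3=F((225,80),6)
obs=[('s',(-95,-158,316),f1(665,88)),('s',(-113,-158,316),f1(697,92)),('s',(-95,158,316),f1(502,464)),('s',(-113,158,316),f1(540,473)),
('s',(44,150,0),f2(465,552)),('s',(44,150,172),f2(410,242)),
('t',(44,150,0),f3(75,296)),('t',(44,-150,0),f3(560,214)),
('t',(-95,158,316),f3(65,369)),('t',(-95,-158,316),f3(735,255)),('t',(-113,-158,316),f3(742,283)),('t',(-113,158,316),f3(70,400)),
('s',None,f1(401,214)),('t',None,f3(364,108))]
def res(p,full=False):
    x,y,a,z=p[:4];cx=np.array([np.cos(a),np.sin(a),0]);cy=np.array([-cx[1],cx[0],0]);r=[]
    for c,X,u in obs:
        X=X or (0,0,z);d,sh=(s,p[4:6]) if c=='s' else (t,p[6:8])
        r.append(proj(d,np.array([x,y,0])+cx*X[0]+cy*X[1]+[0,0,X[2]])[0]+sh-u)
    r=np.array(r)
    return r if full else np.r_[r.ravel()/.4,p[4:]/.8]
q=least_squares(res,[691,-8.7,.183,330,0,0,0,0]);print(q.x.round(3));print(res(q.x,True).round(2))
J=np.linalg.inv(q.jac.T@q.jac);print(np.sqrt(np.diag(J)).round(2))
E
```

```text
[ 6.92217e+02 -9.80400e+00  1.79000e-01  3.27153e+02 -5.37000e-01
 -1.72000e-01  5.30000e-02 -4.79000e-01]
[[ 0.48 -0.7 ]
 [ 0.63 -0.77]
 [-0.1   0.12]
 [ 0.09 -0.51]
 [ 0.37  2.08]
 [-1.8  -0.47]
 [-2.64  1.29]
 [ 0.88  0.79]
 [-0.41 -0.92]
 [ 0.88 -0.99]
 [ 1.12  0.46]
 [-0.14  0.15]
 [ 0.46  0.29]
 [ 0.3  -0.65]]
[1.62 1.68 0.   1.34 0.53 0.39 0.57 0.53]
```

send_rows:
  commands:
    - [[-0.006,0,0,0,0.0],[-0.006,0,0,0,0.0],[-0.005,0,0,0,0.0],[-0.003,0,0,0,0.0]]

```text
time: 17.73
tool_pos: [515.9, -33.8, 37.4]
tcp_rot: [-0.774, 1.546, 0.978]
contact_force: [0.3, 0.4, -0.7]
grip_width: 17.8
```

```bash
python3 -c "
from prof import *
rep(None,CY)
o,R=st();print(o['moment'])
cap('side','s22');crop(cv2.imread('pics/s22.png'),140,80,130,110,6,'s22c')
for n in ('s21','s22'): shut(n)"
```

```text
t 17.73 tcp [515.9 -33.8  37.4] grip 17.8 F [ 0.3  0.4 -0.7] q [-0.23  0.56  1.78  0.03  0.79 -2.  ]
R cols
 [[ 0.014 -0.984 -0.18 ]
 [ 0.02  -0.179  0.984]
 [-1.    -0.017  0.017]]
turn deg -0.15
cab rel ring -176.8 7.2 -292.6
[ 0.0744248  -0.10909357  0.01548056]
s21 top rail z 364.0 363.8802785727515
s22 top rail z 364.0 363.9037451971122
```

View pics/s22c.png

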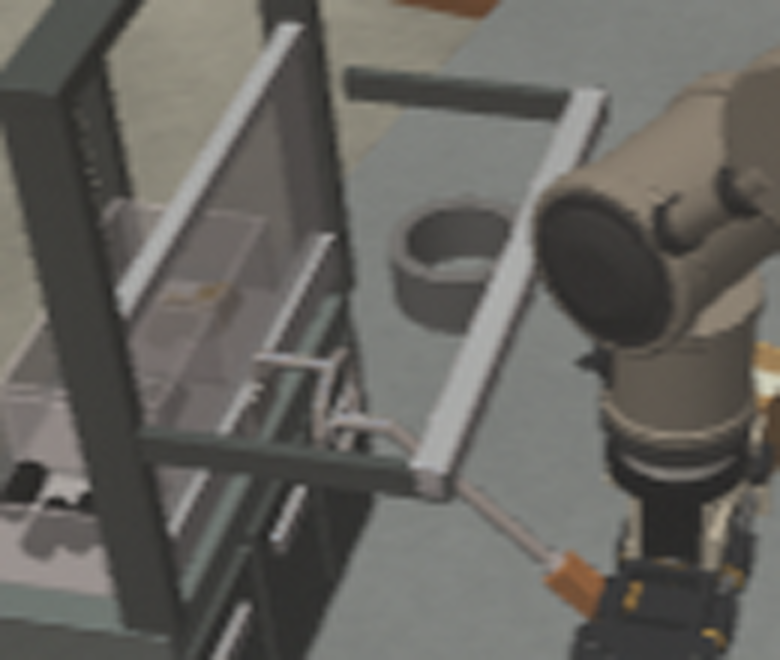

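send_rows:
  commands:
    - [[0,0.01,0,0,0.0],[0,0.012,0,0,0.0],[0,0.015,0,0,0.0],[0,0.015,0,0,0.0],[0,0.01,0,0,0.0]]

```text
time: 18.2
tool_pos: [452.2, -44.5, 34.6]
tcp_rot: [-0.604, 1.548, 1.15]
contact_force: [0.5, -0.0, -1.0]
grip_width: 18.1
```

```bash
python3 -c "
from prof import *
rep(None,CY)
cap('side','s23');crop(cv2.imread('pics/s23.png'),140,80,130,110,6,'s23c')
for n in ('s21','s23'): shut(n)"
```

```text
t 18.20 tcp [452.2 -44.5  34.6] grip 18.1 F [ 0.5 -0.  -1. ] q [-0.28  0.48  1.95  0.04  0.7  -2.06]
R cols
 [[ 0.009 -0.983 -0.182]
 [ 0.021 -0.182  0.983]
 [-1.    -0.013  0.019]]
turn deg -0.01
cab rel ring -241.4 8.3 -295.4
s21 top rail z 364.0 363.8802785727515
s23 top rail z 364.0 363.914484840996
```

View pics/s23c.png

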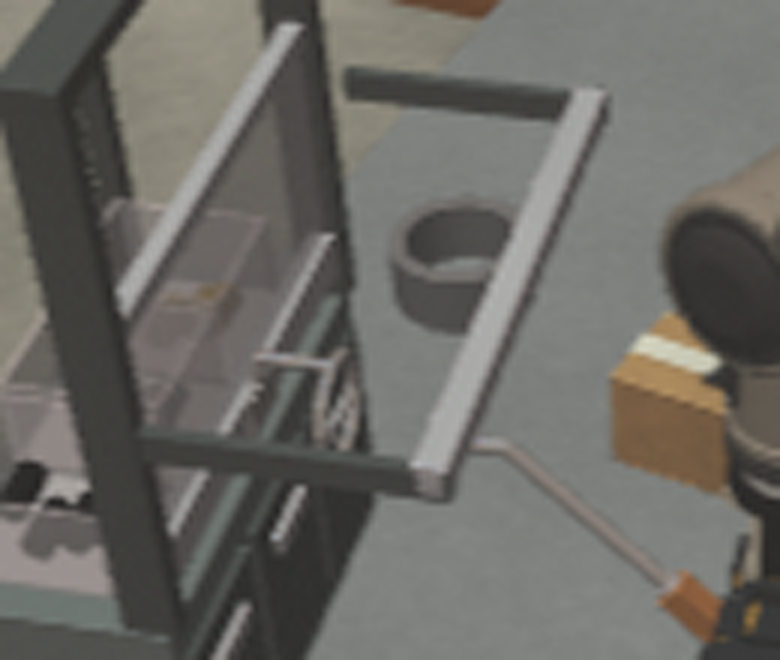

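send_rows:
  commands:
    - [[-0.02,0,0,0,0.0],[-0.02,0,0,0,0.0],[-0.02,0,0,0,0.0],[-0.02,0,0,0,0.0],[-0.015,0,0,0,0.0],[-0.01,0,0,0,0.0],[-0.01,0,0,0,0.0],[-0.01,0,0,0,0.0]]

```text
time: 18.92
tool_pos: [444.9, -45.8, 159.4]
tcp_rot: [0.267, 1.541, 2.02]
contact_force: [0.3, -0.3, -3.8]
grip_width: 18.1
```

```bash
python3 -c "
from prof import *
rep(None,CY)
cap('side','s24');crop(cv2.imread('pics/s24.png'),140,80,160,110,5,'s24c')"
```

```text
t 18.92 tcp [444.9 -45.8 159.4] grip 18.1 F [ 0.3 -0.3 -3.8] q [-0.29  0.28  1.82  0.02  1.06 -2.06]
R cols
 [[-0.013 -0.983 -0.181]
 [ 0.026 -0.181  0.983]
 [-1.     0.008  0.028]]
turn deg -0.05
cab rel ring -248.8 8.3 -170.6
```

View pics/s24c.png

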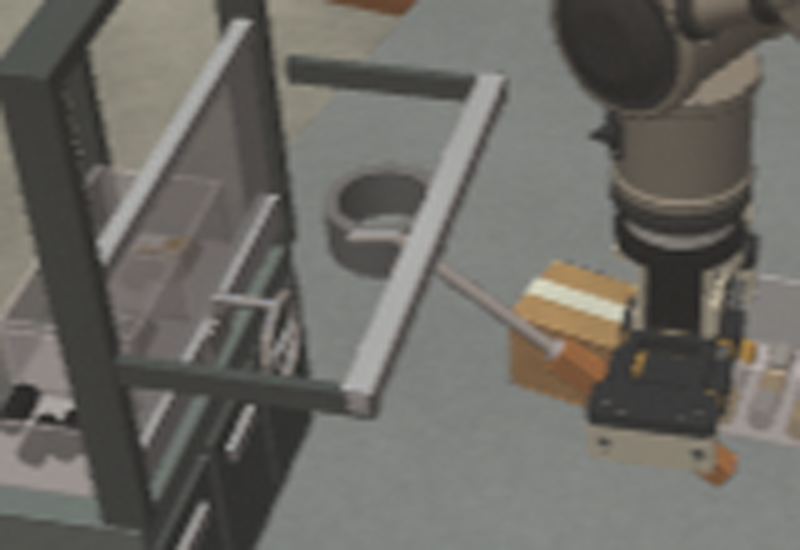

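send_rows:
  commands:
    - [[-0.012,0,0,0,0.0],[-0.012,0,0,0,0.0],[-0.012,0,0,0,0.0],[-0.012,0,0,0,0.0],[-0.012,0,0,0,0.0],[-0.012,0,0,0,0.0],[-0.012,0,0,0,0.0],[-0.008,0,0,0,0.0]]

```text
time: 19.63
tool_pos: [442.1, -46.9, 248.2]
tcp_rot: [0.665, 1.525, 2.419]
contact_force: [-0.9, -0.4, -4.3]
grip_width: 17.9
```

```bash
python3 -c "
from prof import *
rep(None,CY)
cap('side','s25');crop(cv2.imread('pics/s25.png'),140,80,160,110,5,'s25c');shut('s25')"
```

```text
t 19.63 tcp [442.1 -46.9 248.2] grip 17.9 F [-0.9 -0.4 -4.3] q [-0.29  0.2   1.66  0.02  1.32 -2.05]
R cols
 [[-0.034 -0.983 -0.181]
 [ 0.03  -0.183  0.983]
 [-0.999  0.028  0.036]]
turn deg 0.03
cab rel ring -251.7 7.7 -81.8
s25 top rail z 364.0 363.9279607493185
```

View pics/s25c.png

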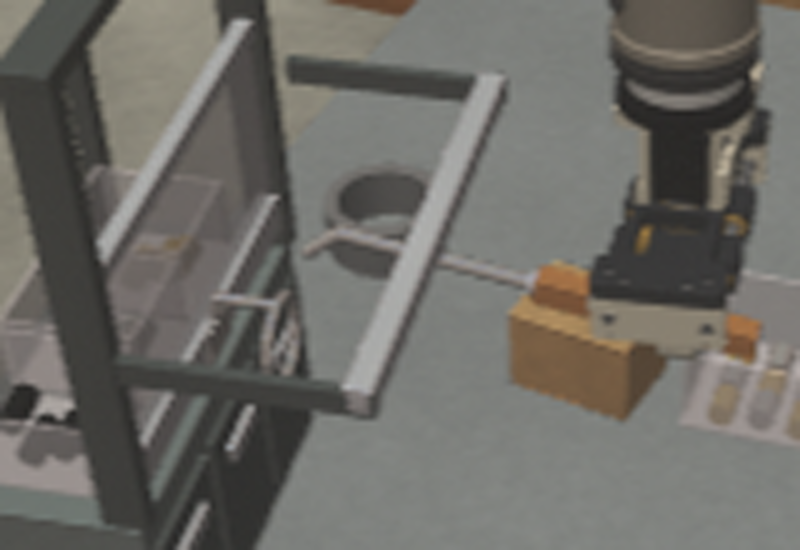

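send_rows:
  commands:
    - [[-0.01,0,0,0,0.0],[-0.01,0,0,0,0.0],[-0.01,0,0,0,0.0]]

```text
time: 19.93
tool_pos: [441.6, -47.5, 276.2]
tcp_rot: [0.738, 1.518, 2.492]
contact_force: [0.2, -0.2, -3.0]
grip_width: 17.5
```

```bash
python3 -c "
from prof import *
rep(None,CY)
cap('side','s26');crop(cv2.imread('pics/s26.png'),140,80,160,110,5,'s26c');shut('s26')"
```

```text
t 19.93 tcp [441.6 -47.5 276.2] grip 17.5 F [ 0.2 -0.2 -3. ] q [-0.29  0.18  1.61  0.02  1.4  -2.05]
R cols
 [[-0.042 -0.983 -0.181]
 [ 0.032 -0.183  0.983]
 [-0.999  0.035  0.039]]
turn deg 0.04
cab rel ring -252.3 7.2 -53.8
s26 top rail z 364.0 363.8914853041899
```

View pics/s26c.png

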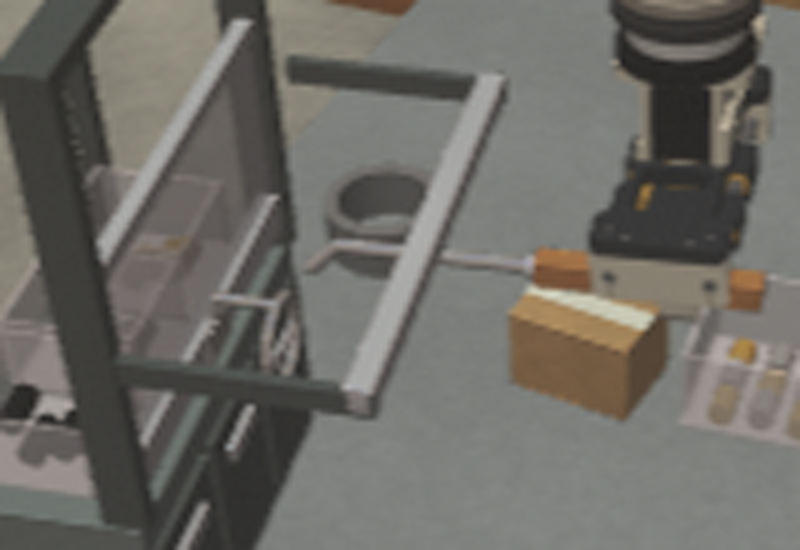

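```bash
python3 -c "
from h import *
f=lambda x,y:((x+.5)/5+139.5,(y+.5)/5+79.5)
pole([f(338,245),f(532,264),f(445,256)])"
```

```text
grasp [-250.9    6.1  297. ]
(207.2, 128.6) [-43.1   6.2 292.1] dist 207.8 tilt -1.4
(246.0, 132.4) [-161.6    6.1  295.1] dist 89.3 tilt -1.2
(228.6, 130.8) [-108.9    6.2  293.4] dist 142.0 tilt -1.4
```

send_rows:
  commands:
    - [[-0.005,0,0,0,0.0],[0.015,0,0,0,0.0],[0.02,0,0,0,0.0],[0.01,0.02,0,0,0.0],[0.01,0.02,0,0,0.0],[0,0.02,0,0,0.0]]

```text
time: 20.48
tool_pos: [385.0, -57.1, 226.0]
tcp_rot: [0.617, 1.526, 2.373]
contact_force: [-0.2, 0.6, -1.2]
grip_width: 17.7
```

```bash
python3 -c "
from h import *
rep([399.4,352.3,200],[0.037,.999,0])
cap('side','s27');cap('top','t27')"
```

```text
t 20.48 tcp [385.  -57.1 226. ] grip 17.7 F [-0.2  0.6 -1.2] q [-0.36  0.11  1.83  0.02  1.24 -2.12]
R cols
 [[-0.032 -0.983 -0.183]
 [ 0.031 -0.184  0.982]
 [-0.999  0.026  0.036]]
shift tool [ 38.2 -90.3 398.6]
turn deg 12.76
cab rel ring -309.7 8.1 -104.0
```

View pics/s27.png

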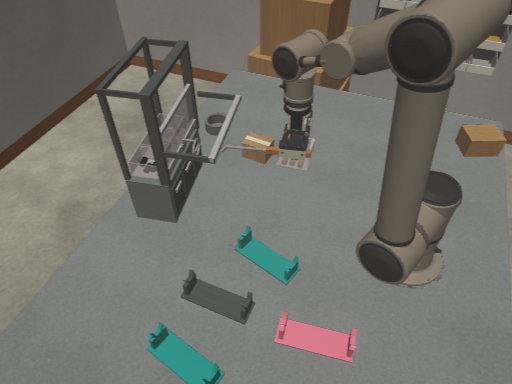

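send_rows:
  commands:
    - [[0,0,0.025,0,0.0],[0,0,0.038,0,0.0],[0,0,0.038,0,0.0],[0.002,0,0.038,0,0.0],[0.002,0,0.038,0,0.0],[0.002,0,0.038,0,0.0],[0.002,0,0.038,0,0.0],[0,0,0.038,0,0.0],[0,0,0.038,0,0.0],[0,0,0.02,0,0.0]]

```text
time: 21.42
tool_pos: [328.5, 300.9, 233.5]
tcp_rot: [0.145, 1.533, 1.886]
contact_force: [-0.0, -0.6, -0.7]
grip_width: 17.8
```

```bash
python3 -c "
from h import *
rep([399.4,352.3,150],[0.037,.999,0])"
```

```text
t 21.42 tcp [328.5 300.9 233.5] grip 17.8 F [-0.  -0.6 -0.7] q [ 0.54  0.18  1.73  0.04  1.23 -1.21]
R cols
 [[-0.012 -0.986 -0.168]
 [ 0.036 -0.169  0.985]
 [-0.999  0.005  0.037]]
shift tool [ 84.4 -79.   35.6]
turn deg 11.84
cab rel ring -300.1 370.4 -96.5
```

send_rows:
  commands:
    - [[0.01,-0.02,0.01,6,0.0],[0.01,-0.02,0.01,5.8,0.0],[0.02,-0.02,0.01,0,0.0],[0.02,-0.015,0,0,0.0],[0.015,0,0,0,0.0]]

```text
time: 21.83
tool_pos: [405.3, 351.7, 160.5]
tcp_rot: [-0.005, 1.522, 1.53]
contact_force: [0.2, -0.9, -1.7]
grip_width: 17.9
```

```bash
python3 -c "
from h import *
rep([399.4,352.3,110],[0.037,.999,0])"
```

```text
t 21.83 tcp [405.3 351.7 160.5] grip 17.9 F [ 0.2 -0.9 -1.7] q [ 0.55  0.41  1.62  0.05  1.09 -1.01]
R cols
 [[ 0.002 -0.999  0.036]
 [ 0.048  0.036  0.998]
 [-0.999 -0.     0.049]]
shift tool [50.5  5.9 -2.1]
turn deg 0.08
cab rel ring -215.3 406.4 -169.5
```

send_rows:
  commands:
    - [[0.013,0.003,0,0,0.0],[0.013,0.003,0,0,0.0],[0.013,0,0,0,0.0],[0.011,0,0,0,0.0],[0,0,0,0,0.0]]

```text
time: 22.25
tool_pos: [401.6, 358.2, 103.0]
tcp_rot: [0.028, 1.521, 1.562]
contact_force: [1.0, -0.4, -2.3]
grip_width: 17.2
```

```bash
python3 -c "
from h import *
rep([399.4,353,44],[0.037,.999,0])
s=cap('side','s28');crop(s['color'],140,200,130,110,6,'s28c');cap('wrist','w28')"
```

```text
t 22.25 tcp [401.6 358.2 103. ] grip 17.2 F [ 1.  -0.4 -2.3] q [ 0.56  0.48  1.69  0.05  0.95 -1.  ]
R cols
 [[ 0.    -0.999  0.037]
 [ 0.05   0.037  0.998]
 [-0.999  0.001  0.05 ]]
shift tool [58.7  1.9 -8.2]
turn deg 0.0
cab rel ring -217.8 413.4 -227.0
```

View pics/s28c.png

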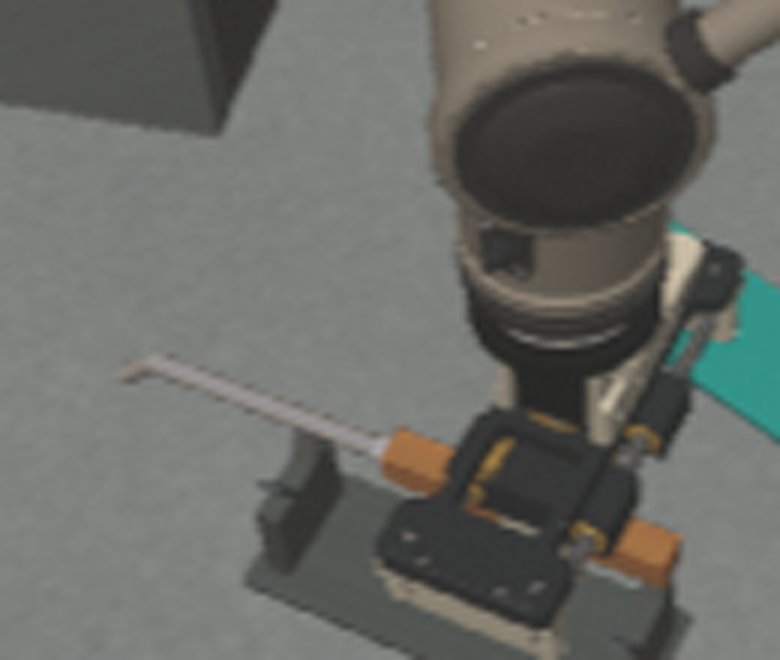

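View pics/w28.png

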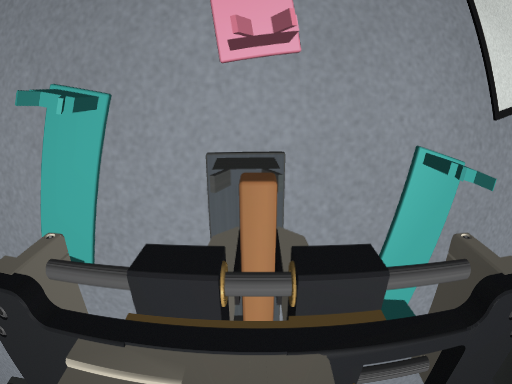

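```bash
python3 -c "
from h import *
f=lambda x,y:((x+.5)/6+139.5,(y+.5)/6+199.5)
pole([f(152,361),f(385,448),f(268,404)])"
```

```text
grasp [-217.1  412.7  124. ]
(164.91666666666666, 259.75) [-14.  367.6 119.1] dist 208.1 tilt -1.4
(203.75, 274.25) [-130.5  393.3  123.6] dist 88.8 tilt -0.3
(184.25, 266.9166666666667) [-73.1 380.6 121.6] dist 147.6 tilt -0.9
```

send_rows:
  commands:
    - [[0,0.002,-0.008,0,0.0],[0.01,0,0,0,0.0],[0.01,0,0,0,0.0],[0,0,0,0,0.0]]

```text
time: 22.68
tool_pos: [402.2, 352.4, 86.1]
tcp_rot: [-0.124, 1.515, 1.41]
contact_force: [-0.2, -0.1, -1.7]
grip_width: 17.7
```

```bash
python3 -c "
from h import *
rep([399.2,353,44],[0.037,.999,0])
s=cap('side','s29');crop(s['color'],140,220,130,110,6,'s29c');t=cap('top','t29');crop(t['color'],130,140,80,100,6,'t29c')"
```

```text
t 22.68 tcp [402.2 352.4  86.1] grip 17.7 F [-0.2 -0.1 -1.7] q [ 0.55  0.49  1.72  0.05  0.89 -1.02]
R cols
 [[ 0.009 -0.999  0.037]
 [ 0.055  0.037  0.998]
 [-0.998 -0.007  0.055]]
shift tool [42.   3.3 -1.8]
turn deg -0.01
cab rel ring -218.2 407.6 -243.9
```

View pics/s29c.png

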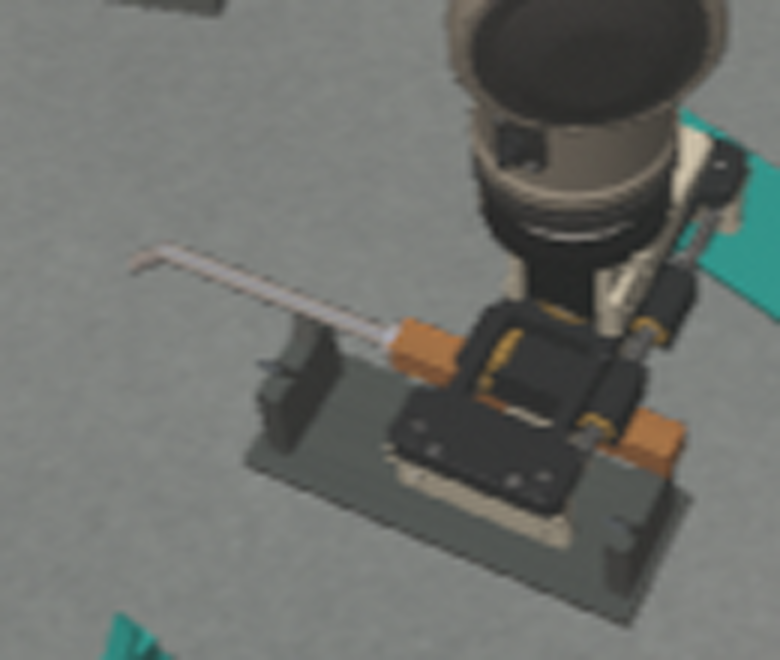

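View pics/t29c.png

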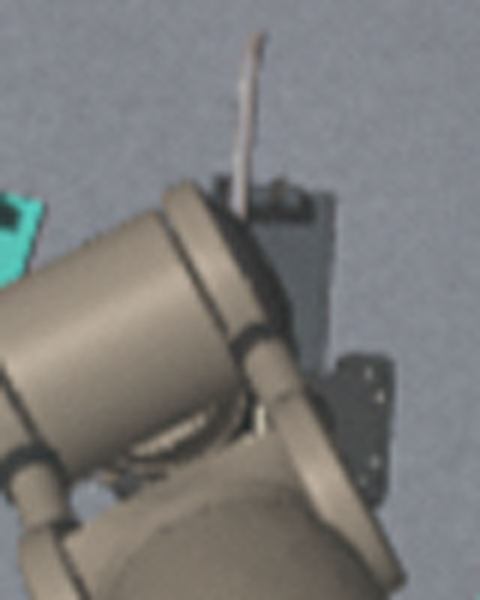

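```bash
python3 -c "
from h import *
t,s=loadcal()
T=lambda x,y:((x+.5)/6+130-.5,(y+.5)/6+140-.5)
for u in((238,210),(247,110),(254,48)):
  for z in(103,):
    X=onz(t,T(*u),z);print(X.round(1),'rest line y',round(350.3-0.037*(X[0]-428),1))
# at pick the same check
for u in((252,210),(262,110)): X=onz(t,T(*u),60);print('pick',X.round(1),round(350.3-0.037*(X[0]-428),1))
"
```

```text
[526.2 345.7 103. ] rest line y 346.7
[581.  343.1 103. ] rest line y 344.6
[615.4 340.7 103. ] rest line y 343.4
pick [536.6 346.4  60. ] 346.3
pick [593.1 343.2  60. ] 344.2
```

send_rows:
  commands:
    - [[0.009,0.002,-0.0005,0,0.0],[0.009,0.001,-0.0005,0,0.0],[0.009,0,-0.0005,0,0.0],[0.008,0,0,0,0.0]]

```text
time: 23.12
tool_pos: [401.3, 354.4, 51.5]
tcp_rot: [-0.206, 1.51, 1.328]
contact_force: [-0.4, 0.4, -1.4]
grip_width: 18.1
```

```bash
python3 -c "
from h import *
rep([399.2,353,43],[0.037,.999,0])
s=cap('side','s30');crop(s['color'],140,220,130,110,6,'s30c');t=cap('top','t30');crop(t['color'],130,140,80,100,6,'t30c')"
```

```text
t 23.12 tcp [401.3 354.4  51.5] grip 18.1 F [-0.4  0.4 -1.4] q [ 0.55  0.54  1.76  0.06  0.8  -1.02]
R cols
 [[ 0.015 -0.999  0.036]
 [ 0.059  0.037  0.998]
 [-0.998 -0.012  0.059]]
shift tool [ 8.3  2.1 -2. ]
turn deg -0.01
cab rel ring -218.8 409.8 -278.5
```

View pics/s30c.png

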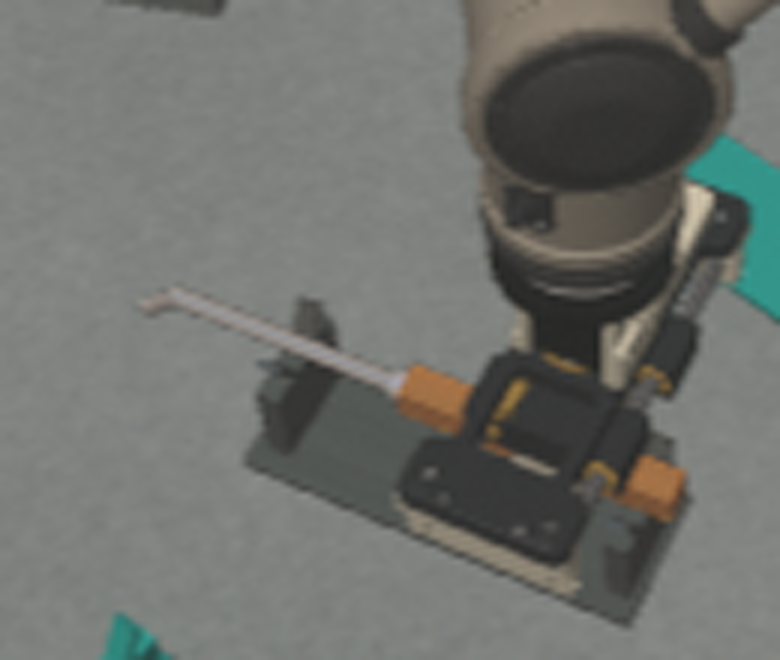

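View pics/t30c.png

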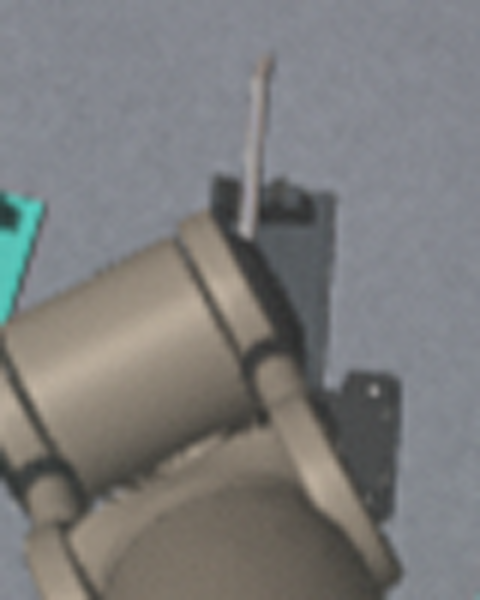

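send_rows:
  commands:
    - [[0.004,0.002,-0.001,0,0.0],[0.004,0,-0.001,0,0.0],[0.002,0,0,0,0.0]]

```text
time: 23.47
tool_pos: [398.7, 353.1, 42.2]
tcp_rot: [-0.185, 1.511, 1.35]
contact_force: [-10.4, -9.6, 41.2]
grip_width: 17.5
```

```bash
python3 -c "
from h import *
rep([399.2,353,42],[0.037,.999,0])
s=cap('side','s31');crop(s['color'],140,220,130,110,6,'s31c')"
```

```text
t 23.47 tcp [398.7 353.1  42.2] grip 17.5 F [-10.4  -9.6  41.2] q [ 0.56  0.55  1.77  0.06  0.78 -1.02]
R cols
 [[ 0.013 -0.999  0.036]
 [ 0.058  0.036  0.998]
 [-0.998 -0.011  0.058]]
shift tool [ 0.2 -0.5 -0.1]
turn deg 0.04
cab rel ring -221.5 409.0 -287.8
```

View pics/s31c.png

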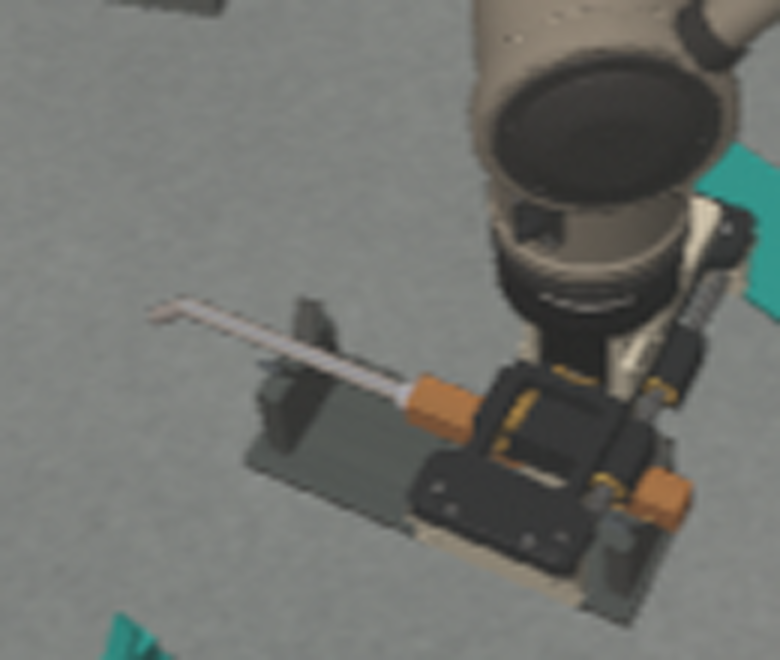

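send_rows:
  commands:
    - [[-0.002,0,0,0,0.0]]

```text
time: 23.6
tool_pos: [398.7, 352.9, 45.1]
tcp_rot: [-0.199, 1.511, 1.337]
contact_force: [0.9, 0.7, -1.8]
grip_width: 17.7
```

```bash
python3 -c "
from h import *
rep([399.2,353,42],[0.037,.999,0])
s=cap('side','s32');crop(s['color'],140,220,130,110,6,'s32c')"
```

```text
t 23.60 tcp [398.7 352.9  45.1] grip 17.7 F [ 0.9  0.7 -1.8] q [ 0.56  0.55  1.77  0.06  0.78 -1.02]
R cols
 [[ 0.014 -0.999  0.035]
 [ 0.058  0.036  0.998]
 [-0.998 -0.012  0.059]]
shift tool [ 3.1 -0.5 -0.1]
turn deg 0.06
cab rel ring -221.6 408.8 -284.9
```

View pics/s32c.png

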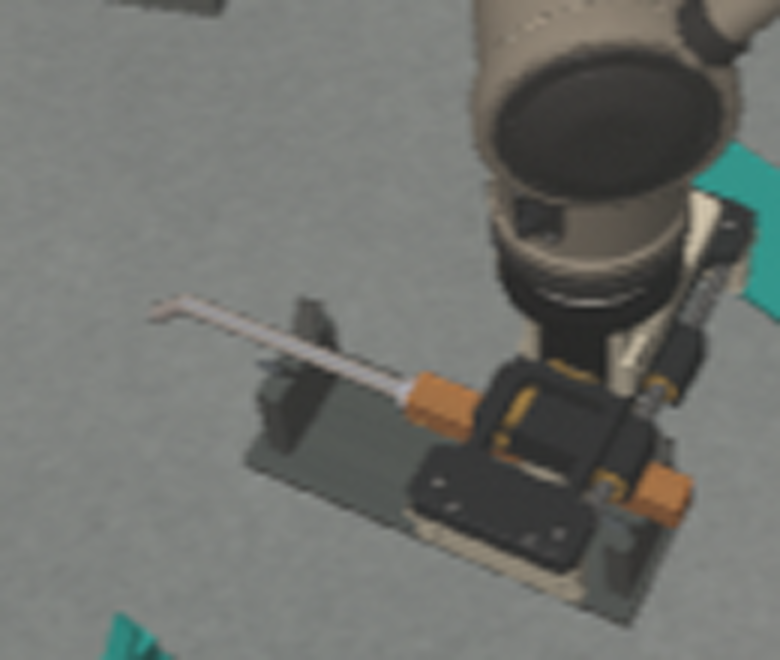

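send_rows:
  commands:
    - [[0.0015,0,0,0,0.0],[0,0,0,0,0.03],[0,0,0,0,0.05],[0,0,0,0,0.07],[0,0,0,0,0.07],[0,0,0,0,0.07],[0,0,0,0,0.07],[0,0,0,0,0.07],[0,0,0,0,0.07],[0,0,0,0,0.07]]

```text
time: 24.48
tool_pos: [399.8, 353.5, 43.2]
tcp_rot: [-0.225, 1.509, 1.31]
contact_force: [0.2, -0.3, -0.9]
grip_width: 69.0
```

```bash
python3 -c "
from h import *
rep([399.2,353,42],[0.037,.999,0])
s=cap('side','s33');crop(s['color'],140,220,130,110,6,'s33c');cap('wrist','w33')"
```

```text
t 24.48 tcp [399.8 353.5  43.2] grip 69.0 F [ 0.2 -0.3 -0.9] q [ 0.55  0.55  1.77  0.06  0.78 -1.02]
R cols
 [[ 0.016 -0.999  0.036]
 [ 0.06   0.036  0.998]
 [-0.998 -0.014  0.06 ]]
shift tool [ 1.1  0.6 -0.6]
turn deg 0.03
cab rel ring -220.4 409.2 -286.8
```

View pics/s33c.png

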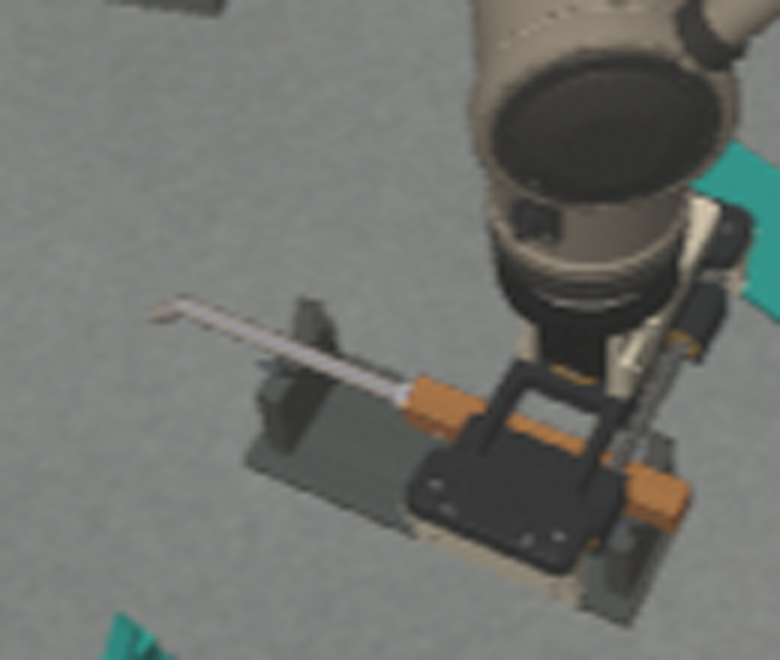

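View pics/w33.png

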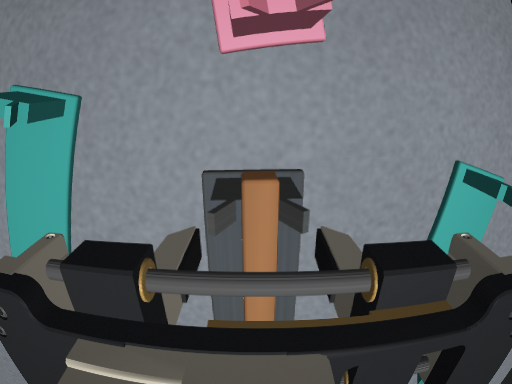

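send_rows:
  commands:
    - [[-0.01,0,0,0,0.07],[-0.015,0,0.001,0,0.07],[-0.02,0,0.001,0,0.07],[-0.025,0,0,0,0.07],[-0.03,0,0,0,0.07],[-0.03,0,0,0,0.07],[-0.03,0.03,0,0,0.07],[0,0.03,0,0,0.07],[0,0,-0.03,0,0.07],[0,0,-0.04,0,0.07]]

```text
time: 25.42
tool_pos: [334.7, 281.7, 210.9]
tcp_rot: [-0.288, 1.502, 1.253]
contact_force: [1.2, -1.1, 0.7]
grip_width: 70.1
```

send_rows:
  commands:
    - [[0,0,-0.04,0,0.07],[0,0,-0.04,0,0.07],[0,0,-0.04,0,0.07],[0,0,-0.04,0,0.07],[0,0,0,0,0.07],[0,0,0,0,0.07],[0,0,0,0,0.07],[0,0,0,0,0.07]]

```text
time: 26.08
tool_pos: [327.7, 110.7, 205.9]
tcp_rot: [-0.441, 1.497, 1.095]
contact_force: [0.6, -0.1, -0.2]
grip_width: 70.0
```

```bash
python3 -c "
from prof import *
rep()
a=cap('side','s34');b=cap('top','t34');crop(b['color'],130,140,80,100,6,'t34c');crop(a['color'],150,255,120,80,6,'s34c');shut('s34')
run('s34','t34')
T=lambda x,y:((x+.5)/6+130-.5,(y+.5)/6+140-.5)
x=cv2.imread('pics/s34.png').astype(int);y=cv2.imread('pics/side0.png').astype(int);d=abs(x-y).max(2)>30
print('bin/carton region diff',d[130:170,240:318].sum())
x=cv2.imread('pics/t34.png').astype(int);y=cv2.imread('pics/top0.png').astype(int);d=abs(x-y).max(2)>30
print('top bin/carton',d[140:225,345:395].sum())"
```

```text
t 26.08 tcp [327.7 110.7 205.9] grip 70.0 F [ 0.6 -0.1 -0.2] q [ 0.04 -0.    2.02  0.07  1.09 -1.53]
R cols
 [[ 0.034 -0.999  0.034]
 [ 0.065  0.036  0.997]
 [-0.997 -0.031  0.066]]
cab rel ring -335.5 183.6 -124.1
s34 top rail z 364.0 363.90528256209313
s peak start 346.0 now 227.0
t peak start 342.0 now 222.0
t peak start 343.0 now 224.0
bin/carton region diff 976
top bin/carton 0
```

View pics/s34c.png

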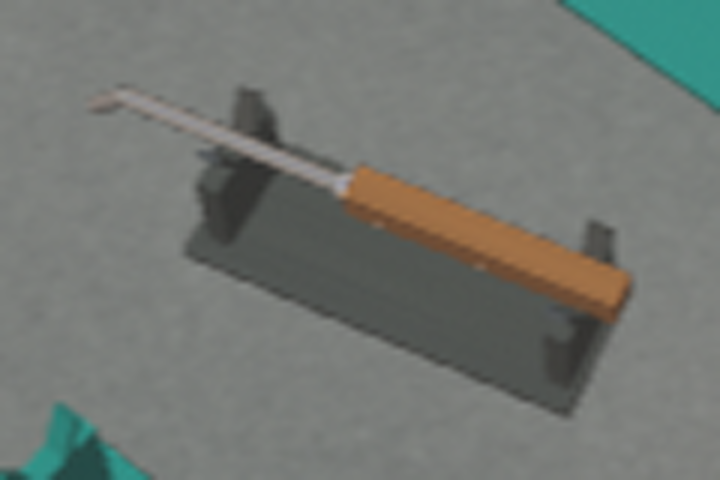

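View pics/t34c.png

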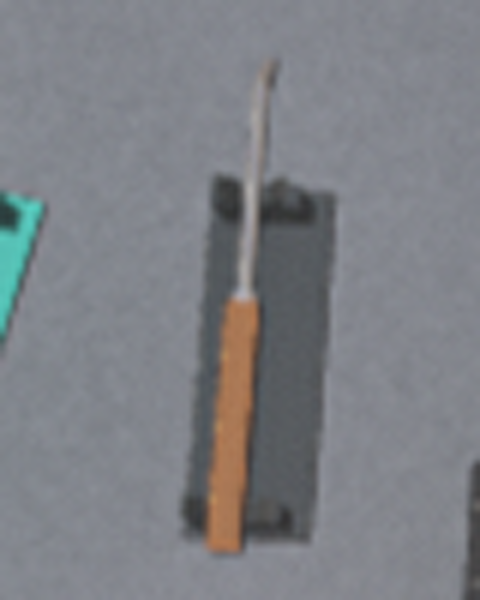

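View pics/t34.png

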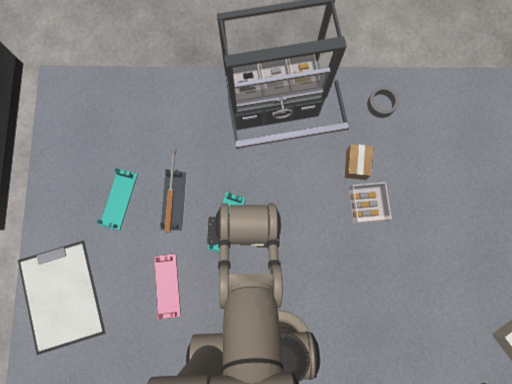

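```bash
python3 - <<'E'
import cv2
a=cv2.imread('pics/s34.png');b=cv2.imread('pics/t34.png');a0=cv2.imread('pics/side0.png');b0=cv2.imread('pics/top0.png')
def c(im,x,y,w,h,s,n): cv2.imwrite(f'pics/{n}.png',cv2.resize(im[y:y+h,x:x+w],None,fx=s,fy=s,interpolation=cv2.INTER_LANCZOS4))
c(a,150,110,70,60,10,'g1');c(b,225,85,110,50,7,'g2');c(a0,165,85,60,60,10,'g3')
E
```

```text
(no output)
```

View pics/g1.png

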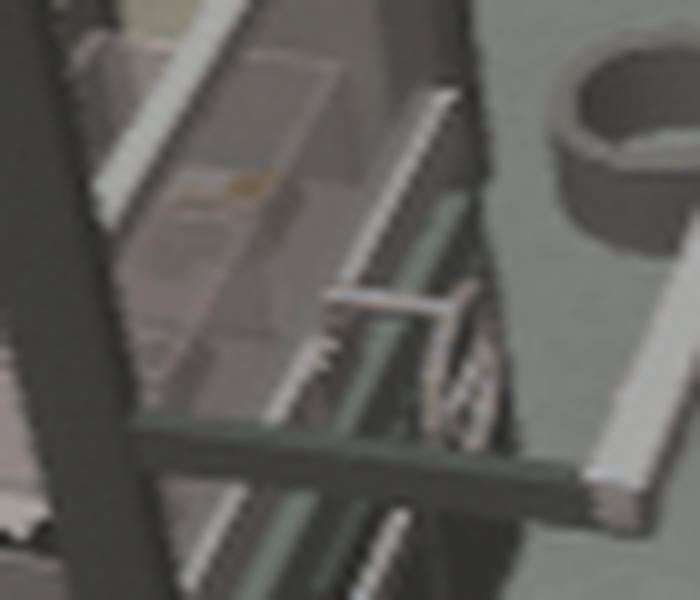

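View pics/g2.png

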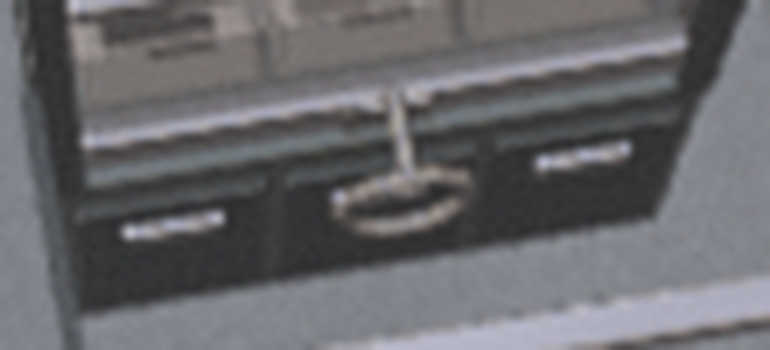

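View pics/g3.png

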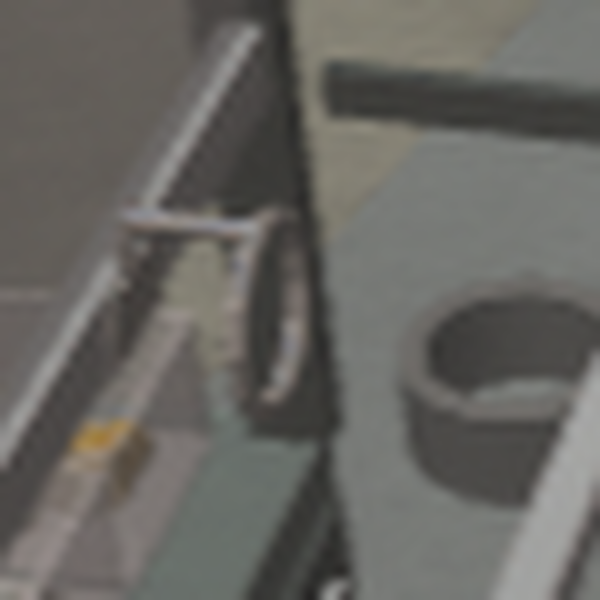

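```bash
python3 -c "
from plant import close_job
print(close_job())"
```

```text
the job is handed in; nothing more can be done
None
```

The shutter is pulled down, and I believe it is on its hard stop. The pole is unhooked and back in both saddles of the steel rest. I handed the job in at 26 s of the 61 s allowed.

**What I did**
- I took the pole from the steel rest, gripping it about 30 mm behind the grip point.
- The moves could not tilt the tool, so I tilted the pole in the grip to about 38°. I did this by laying its rod on top of the lamp bar and lowering the hand.
- I brought the hook in under the bar, up through the ring, and pulled the shutter down.
- I unhooked, levelled the pole against the underside of the bar, and laid it back.

**Last checks**
- **Pole:** in both end views it lies as it did at the start, with the rod and handle in their saddles.
- **Bin and carton:** the top view shows no change. The side comparison did show differences there, which I put down to the arm standing in view at the start; I did not confirm that.
- **Shutter:** it did not move after unhooking. The measured travel was about 119 mm.

**What disagreed or was not clean**
- **Hard stop:** 119 mm fits the stop only if the shutter began near the 6 mm limit of its range. My absolute ring height suggests it began about 3 mm down, which would leave it about 3 mm short. I trusted the pull instead: at about 7.5 N, more than the moving load, the shutter did not move, and it stayed still as the hand went on down.
- **Tail on the worktop:** near the end of the pull the pole's tail touched the worktop, at about 21 N.
- **Pressing at lay-down:** the pole was pressed into the saddles at about 41 N for a moment, and I eased it before opening the fingers. The load went through the gripped pole; the gripper's body was not seen touching the rest.

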